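# Make up the two sanding kits

### The arm

A 6-joint arm with a two-finger parallel gripper is mounted at the origin on a cart in front of the work surface, level with it; the furniture and walls round the work are solid. World frame = base frame: x ahead of the robot, y to its left, z up, the work surface at z = 0. Lengths are in m, angles in rad, forces in N, time in s.
With the tool pointing down it reaches from about 0.4 to 0.825 m from the base axis. Payload 7 kg.
Tool frame: the origin (TCP) lies at the very end of the fingers, on their centre line; the grasp point (between the pads) lies 19 mm behind it; z points along the fingers, y is the direction in which the jaws open and shut (so a half turn about z gives the same grasp; the last joint's range is limited). The gripper opens to 85 mm and grips with 20 to 120 N. Pads are 22 mm wide; open, the fingers measure 114 mm over their backs; the gripper's body (76 mm by 85 mm) begins 54 mm behind the grasp point. The pads swing forward as they close: fully open they stand 13 mm farther back than shut.
Start: joints at [-0.922, 0.359, 0.012, 0, -1.224, -0.288], TCP at [0.238, -0.632, 0.231] pointing down, gripper open.
Joint ranges: [-3.07, 3.07], [-1.43, 2.12], [-1.02, 1.25], [-3.03, 1.67], [-3.05, -0], [-3.03, 3.03]. Speed limits (rad/s): [2.39, 2.39, 3.01, 3.14, 3.14, 3.14].

### API

Orientations are given as [roll, pitch, yaw] about the fixed x, y, z axes, in that order (R = Rz(yaw) Ry(pitch) Rx(roll)).
In Python, from rig import manip, capture gives the robot as it stands.
- The arm moves only by the tool drive_tool, never from a script. Its argument "deltas" is a list of rows, each a list of 3 entries, a list of its own where there are three numbers: the closure, from -1 (fully open) to 1 (shut), then the shift along the world's x, y, z in m, then the turn, a rotation vector about the world's x, y, z in degrees. In form: [[hand, [tx, ty, tz], [rx, ry, rz]], ...]. A call has 1 to 12 rows; each row is the pose to reach, as a shift and turn from the pose measured when the call began; what a row does not reach only later rows make up. A row lasts 1/12 s, in which the tool goes at most 41.7 mm and 7.16 degrees, less where a joint would pass 70% of its speed; a pose out of reach is approached as far as the arm can. A call with a gripper value outside its range is refused whole. The fingers move at their own pace and stop on an object; "squeeze" is the grip in N (left out, the last holds). Time passes only in rows, so rows that repeat a pose let the fingers close. It gives the time, the measured TCP pose, the force and the opening at its end, in the units of the state.
- manip.get_state(): the state, without advancing time (a new reading comes with each control period).
- capture(name): name is "side" or "top" or "wrist"; returns a dict with "img" (400x640x3 uint8, blue, green, red), "camera_matrix" (3x3 intrinsics, pixels), "k1" (the pictures are not rectified: a ray, as slopes to the right and down, at radius r is drawn at 1 + k1 r^2 times it, then the intrinsics apply), "extrinsics" (4x4, takes a point from camera to world coordinates). Camera axes: x right, y down, z forward; pixel columns grow to the right and rows downward; lengths in m; the calibration is good to about 2 mm. A picture is of the moment at which its call begins. There is no depth.
- manip.finish_job(): hands the job in, once; it reports no verdict.
The state is a dict: "time": time; "joints": joint angles; "qd": joint speeds; "joint_efforts": joint torques, N m; "position": TCP position; "orientation": TCP orientation; "ft_force": force on the tool from outside, world axes, zero at the start; "ft_torque": the same for the moment, N m; "width": finger opening in m.
Only numpy, scipy, OpenCV 4.12 (cv2) and the standard library are available. Lean on these libraries where they do the work, as an engineer would, in place of code of your own. Each camera call takes 0.05 s, during which the arm holds its last target.

### The job

Make up two kits for the turning class, laying every piece squarely on its own outline, upright and resting on the liner: the light grey sanding block and the brass bush go in the hinged case with the orange-framed clear lid, the dark brown sanding block and the small turned wooden part go in the blue tray. The lid has to be swung up out of the way by its tab to load the case; when the case is packed, shut it fully.

Things in the scene. Friction and masses are not known exactly. Their poses are not given: they have to be found in the camera images.
- grey_block_c (a point): Light grey rubber sanding block, 52 x 68 x 23 mm (x, y, z), lying flat, about 90 g; grasp across its 52 mm side (its x axis). The point is its centre, half-way up (11.5 mm above its underside); y runs along its 68 mm length.
- brown_block_c (a point): Dark brown rubber sanding block, 52 x 68 x 24 mm (x, y, z), lying flat, about 90 g; grasp across its 52 mm side (its x axis). The point is its centre, half-way up (12 mm above its underside); y runs along its 68 mm length.
- turned_part_c (a point): Small pale wooden turned part, pawn-like, round, standing upright: 36 mm across its belly in the lower half, narrower towards the top, 52 mm tall, about 50 g. The point is on its axis, half-way up (26 mm above its foot); z is its axis.
- brass_bush_c (a point): Brass bush standing upright on its flange: flange 34 mm across and 6 mm high, plain round body 28 mm across above it, 26 mm tall in all, with a dark bore in its top, about 80 g. The point is on its axis, half-way up (13 mm above its foot); z is its axis.
- case: Hinged case, fixed: black tub 92 x 168 mm (x, y), walls 4 mm, on rubber feet, 47 mm high; floor 15 mm above the bench. Origin: centre of its footprint, at bench level; x points from the tab side to the hinge, y along its length. Yellow outlines on the floor: a 74 x 58 mm (x, y) rectangle at (0, -29 mm) for the sanding block (68 mm length along x), a 40 mm disc at (0, +40 mm) for the bush.
- case_lid (a joint): Angle of the case's clear lid with orange frame: 0 shut, growing as the front edge swings up, stop at 1.8 (just past upright); found shut or up to 0.45 ajar. The stiff hinge (about 0.1 N m of friction) holds the lid where it is left. The lid is 94 mm deep from hinge to front edge, 168 mm long, 6 mm thick.
- tab_grip (a point): Point to pinch on the lid's pull tab, an orange bar with black ribs, 16 mm wide (case's y: pinch across this), 12 mm thick, 38 mm long, out from the middle of the lid's front edge. The point is mid-section, 24 mm beyond that edge; it swings about the hinge line, 118 mm from it along the lid and 4 mm towards the lid's upper face. The pinched tab can pivot between the fingers.
- lid_hinge (a point): Middle of the lid's hinge line at the case's rear upper edge: 46 mm along the case's x from its origin, 47.5 mm above the bench. The hinge line runs along the case's y.
- tray: Open blue tray, fixed: 92 x 168 mm (x, y), walls 4 mm, on rubber feet, rim 24 mm and floor 15 mm above the bench. Origin: centre of its footprint, at bench level; x points away from the robot, y along its length. White outlines on the floor: a 74 x 58 mm (x, y) rectangle at (0, +29 mm) for the sanding block (68 mm length along x), a 44 mm disc at (0, -40 mm) for the turned part.

How it is judged:
At the end, for the whole second after the job is handed in: Grey block and bush in the case, brown block and turned part in the tray: each centre within 12 mm (x) and 14 mm (y) of its outline's, resting on the liner within 6 mm, upright within 0.15 rad, blocks square within 0.25 rad (either way round); lid under 0.06 rad; all at rest (x of grey_block_c in the frame of case between -0.012 and 0.012 m and y of grey_block_c in the frame of case between -0.043 and -0.015 m and z of grey_block_c in the frame of case between 0.0205 and 0.0325 m and angle between the y axis of grey_block_c and the x axis of case, either way round below 0.25 rad and x of brass_bush_c in the frame of case between -0.012 and 0.012 m and y of brass_bush_c in the frame of case between 0.026 and 0.054 m and z of brass_bush_c in the frame of case between 0.022 and 0.034 m and angle between each of brass_bush_c, turned_part_c, grey_block_c, brown_block_c's own z axis and vertical below 0.15 rad and x of brown_block_c in the frame of tray between -0.012 and 0.012 m and y of brown_block_c in the frame of tray between 0.015 and 0.043 m and z of brown_block_c in the frame of tray between 0.021 and 0.033 m and angle between the y axis of brown_block_c and the x axis of tray, either way round below 0.25 rad and x of turned_part_c in the frame of tray between -0.012 and 0.012 m and y of turned_part_c in the frame of tray between -0.054 and -0.026 m and z of turned_part_c in the frame of tray between 0.035 and 0.047 m and value of joint case_lid below 0.06 rad and linear speed of each of grey_block, brown_block, turned_part, brass_bush below 0.02 m/s); the robot touches nothing.
It also fails if it takes over 134 s, if anything falls off the work surface, if the arm or the gripper's body presses on something with over 40 N, if the wrist force passes 120 N, or if a joint passes its speed limit or range.

## Working session

There is one attempt and no reset: what is moved stays moved. The work goes in short steps, Python scripts to look and compute and a tool call to move; the robot and the scene stay as the last step left them, time stands still between calls to the robot, and variables do not carry over. Pictures are saved under pics/ and viewed, and the job is handed in when it is done.

Besides the shell and the picture viewer there is one more tool, called after "Emit:" in YAML: its name, and indented under it one key for each argument. drive_tool: Moves the arm, as the interface text tells. Its arguments: {"type":"object","properties":{"deltas":{"type":"array"},"squeeze":{"type":"number"}},"required":["deltas"]}

```bash
ls; mkdir -p pics
cat > h.py <<'E'
import numpy as np, cv2
from rig import manip, capture
def snap(n,f):
    c=capture(n); cv2.imwrite('pics/'+f+'.png',c['img']); np.savez('pics/'+f+'.npz',**{k:np.array(v) for k,v in c.items()}); return c
def load(f): 
    d=np.load('pics/'+f+'.npz'); return {k:d[k] for k in d.files}
def ray(c,uv):
    K=np.array(c['camera_matrix']); k1=float(c['k1']); uv=np.atleast_2d(np.float64(uv))
    p=cv2.undistortPoints(uv.reshape(-1,1,2),K,np.array([k1,0,0,0,0.]),).reshape(-1,2)
    E=np.array(c['extrinsics']); d=np.c_[p,np.ones(len(p))]@E[:3,:3].T
    return E[:3,3],d
def onz(c,uv,z):
    o,d=ray(c,uv); t=(z-o[2])/d[:,2]; return o+d*t[:,None]
def proj(c,P):
    E=np.array(c['extrinsics']); P=np.atleast_2d(P); q=(P-E[:3,3])@E[:3,:3]
    s=q[:,:2]/q[:,2:]; r2=(s**2).sum(1,keepdims=True); s=s*(1+float(c['k1'])*r2)
    K=np.array(c['camera_matrix']); return s@K[:2,:2].T+K[:2,2]
def st():
    s=manip.get_state(); print({k:np.round(s[k],4).tolist() for k in ('time','position','orientation','joints','ft_force','width')})
    return s
E
python3 - <<'E'
from h import *
for n in('side','top','wrist'):
    c=snap(n,n+'0'); print(n,np.round(c['camera_matrix'],1).tolist(),c['k1'],np.round(c['extrinsics'],3).tolist())
st()
E
```

```text
pics
side [[445.6, 0.0, 316.3], [0.0, 445.6, 190.5], [0.0, 0.0, 1.0]] -0.028236538556651338 [[0.972, 0.206, -0.114, 0.597], [0.235, -0.863, 0.448, -0.533], [-0.006, -0.462, -0.887, 0.827], [0.0, 0.0, 0.0, 1.0]]
top [[422.1, 0.0, 315.8], [0.0, 422.1, 197.6], [0.0, 0.0, 1.0]] -0.07272214897637286 [[-0.005, -0.996, 0.085, 0.418], [-1.0, 0.005, -0.008, -0.135], [0.008, -0.085, -0.996, 0.929], [0.0, 0.0, 0.0, 1.0]]
wrist [[301.6, 0.0, 315.4], [0.0, 301.6, 197.8], [0.0, 0.0, 1.0]] -0.05155956513996053 [[-0.354, 0.901, 0.252, 0.174], [0.935, 0.34, 0.097, -0.655], [0.001, 0.27, -0.963, 0.373], [0.0, 0.0, 0.0, 1.0]]
{'time': 0.15, 'position': [0.2381, -0.6312, 0.2306], 'orientation': [3.1403, -0.0001, -2.7809], 'joints': [-0.9219, 0.3592, 0.0113, -0.0002, -1.2241, -0.2881], 'ft_force': [0.8743, 0.043, -0.3073], 'width': 0.085}
```

View pics/top0.png

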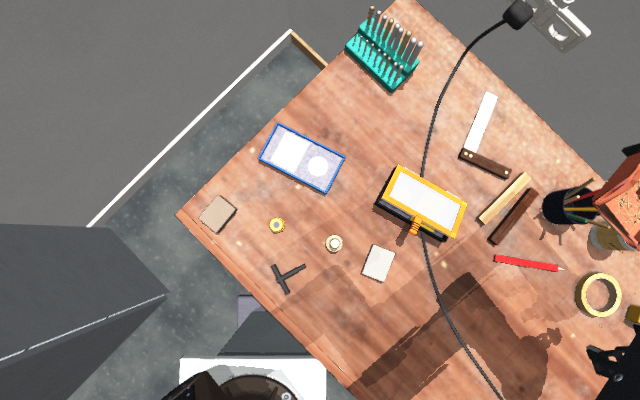

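View pics/side0.png

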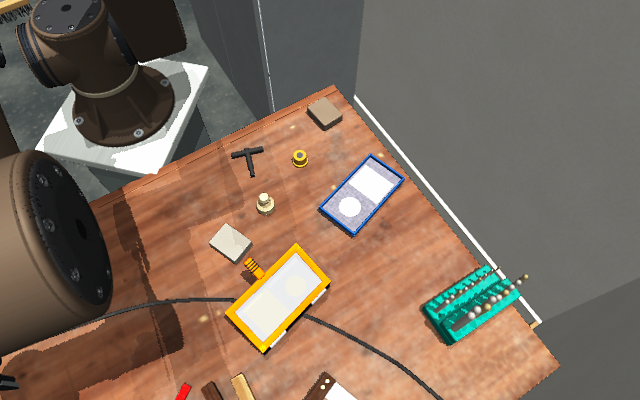

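View pics/wrist0.png

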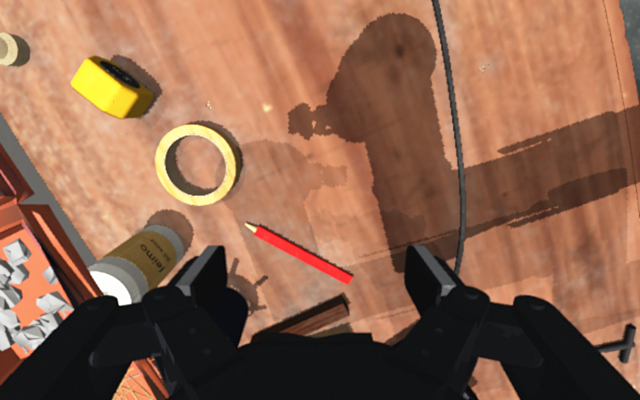

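Top view: grey block at (378,263), turned part (334,244), bush (277,225), brown block (217,214), tray (302,158), case (425,200), tab (414,228), with the lid slightly ajar. Next I zoom in for measurement.

Run:
```python
from h import *
t=load('top0');s=load('side0')
a=cv2.resize(t['img'][110:300,180:480],None,fx=2.6,fy=2.6,interpolation=cv2.INTER_CUBIC); cv2.imwrite('pics/tz.png',a)
b=cv2.resize(s['img'][80:360,200:420],None,fx=2.1,fy=2.1,interpolation=cv2.INTER_CUBIC); cv2.imwrite('pics/sz.png',b)
hsv=cv2.cvtColor(t['img'],cv2.COLOR_BGR2HSV)
for u,v in [(378,263),(217,214),(334,244),(277,220),(302,158),(290,150),(414,228),(425,172)]: print((u,v),hsv[v,u],t['img'][v,u])
hs=cv2.cvtColor(s['img'],cv2.COLOR_BGR2HSV)
for u,v in [(231,242),(324,112),(265,198),(299,158),(375,182),(340,160)]: print((u,v),hs[v,u])
```

```text
(378, 263) [ 17   9 249] [240 245 249]
(217, 214) [ 15  55 226] [177 202 226]
(334, 244) [ 30   6 255] [249 255 255]
(277, 220) [ 29  95 255] [160 253 255]
(302, 158) [130  10 241] [241 232 235]
(290, 150) [  0   0 255] [255 255 255]
(414, 228) [ 20 191 255] [ 64 193 255]
(425, 172) [  9  90 210] [136 158 210]
(231, 242) [ 21  29 231]
(324, 112) [ 16  74 194]
(265, 198) [ 29  22 255]
(299, 158) [ 26 194 255]
(375, 182) [  0   0 254]
(340, 160) [ 11  92 191]
```

View pics/tz.png

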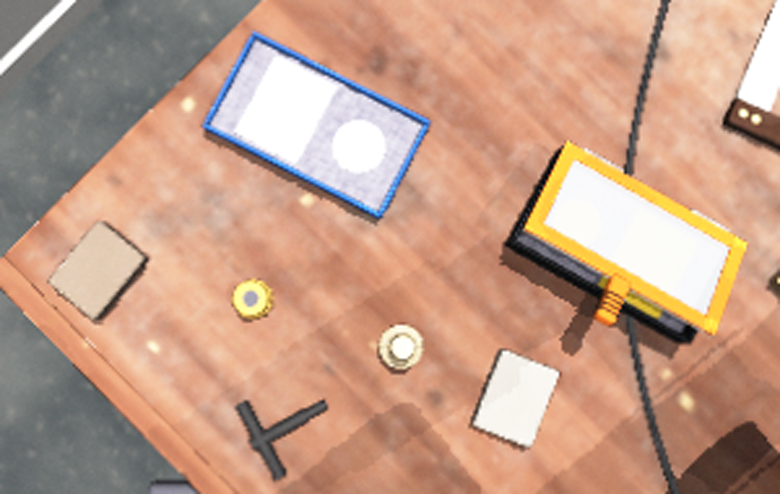

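View pics/sz.png

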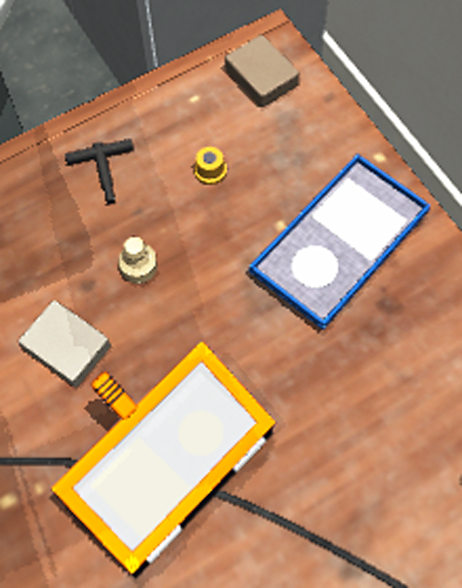

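```bash
cat > meas.py <<'E'
from h import *
T=load('top0');S=load('side0')
tz=lambda p:np.array(p)/2.6+[180-0.3,110-0.3]
sz=lambda p:np.array(p)/2.1+[200-0.26,80-0.26]
def tri(pt,ps):
    out=[]
    for a,b in zip(np.atleast_2d(pt),np.atleast_2d(ps)):
        A=np.zeros((3,3));y=np.zeros(3)
        os=[]
        for c,p in((T,a),(S,b)):
            o,d=ray(c,p);d=d[0]/np.linalg.norm(d);M=np.eye(3)-np.outer(d,d);A+=M;y+=M@o;os.append((M,o))
        x=np.linalg.solve(A,y); out.append(np.r_[x,[np.linalg.norm(M@(x-o)) for M,o in os][0]])
    return np.array(out)
E
python3 - <<'E'
from meas import *
np.set_printoptions(precision=4,suppress=True)
def rect(P):
    P=P[:,:2]; e1=(P[1]-P[0]+P[2]-P[3])/2; e2=(P[2]-P[1]+P[3]-P[0])/2
    return P.mean(0), np.linalg.norm(e1),np.arctan2(e1[1],e1[0]),np.linalg.norm(e2),np.arctan2(e2[1],e2[0])
g=[(507,349),(560,366),(528,447),(473,426)]; gs=[(56,301),(107,341),(75,375),(19,341)]
b=[(103,222),(148,260),(99,316),(52,274)]
tr=[(253,33),(429,123),(380,216),(205,126)]
trs=[(359,156),(429,207),(323,325),(250,271)]
print('grey top',rect(onz(T,tz(g),.023))); print('grey side',rect(onz(S,sz(gs),.023)))
bs=[(262,37),(298,75),(265,95),(226,64)]
print('brown top',rect(onz(T,tz(b),.024))); print('brown side',rect(onz(S,sz(bs),.024)))
print('tray top',rect(onz(T,tz(tr),.024)));print('tray side',rect(onz(S,sz(trs),.024)))
l=[(568,141),(747,240),(712,333),(524,235)]; ls=[(274,422),(133,573),(54,490),(204,343)]
print('lid',tri(tz(l),sz(ls)))
print('tab',tri(tz((610,302)),sz((113,395))), tri(tz((608,322)),sz((98,379))))
print('tabroot',tri(tz((622,281)),sz((131,412))))
print('turned tip',tri(tz((402,345)),sz((133,245))), onz(T,tz((402,345)),.050),onz(S,sz((133,245)),.050))
print('bush top',tri(tz((250,298)),sz((210,158))), onz(T,tz((250,298)),.026),onz(S,sz((210,158)),.026))
print('disc tray',onz(T,tz((359,146)),.015),onz(S,sz((315,266)),.015))
E
```

```text
grey top (array([ 0.3565, -0.2753]), np.float64(0.04708251685514924), np.float64(-1.9156365419614596), np.float64(0.07014171465120467), np.float64(2.72825557967754))
grey side (array([ 0.358 , -0.2723]), np.float64(0.06371083814238832), np.float64(-0.368418914286357), np.float64(0.04607934476333477), np.float64(-2.001377226165778))
brown top (array([0.4642, 0.0676]), np.float64(0.05101372907336986), np.float64(-2.2804316999223286), np.float64(0.06052977443382188), np.float64(2.397124396164239))
brown side (array([0.4653, 0.0702]), np.float64(0.06068153467807316), np.float64(-0.6241252753855631), np.float64(0.04839087813171329), np.float64(-2.205749675809125))
tray top (array([ 0.5835, -0.1113]), np.float64(0.1653348305348841), np.float64(-2.0540500562204143), np.float64(0.08841978552901644), np.float64(2.663756381311068))
tray side (array([ 0.5854, -0.1109]), np.float64(0.08746261992699025), np.float64(-0.47472450247276665), np.float64(0.16699518012918987), np.float64(-2.0501167112155683))
lid [[ 0.5632 -0.3139  0.0601  0.0007]
 [ 0.4828 -0.4573  0.0598  0.0008]
 [ 0.4093 -0.4158  0.0904  0.0012]
 [ 0.4888 -0.2709  0.0879  0.0044]]
tab [[ 0.4337 -0.3345  0.1011  0.0013]] [[ 0.4198 -0.3288  0.1144  0.0026]]
tabroot [[ 0.4505 -0.3443  0.0986  0.0022]]
turned tip [[ 0.4001 -0.1795  0.0552  0.0003]] [[ 0.4003 -0.1797  0.05  ]] [[ 0.3986 -0.1772  0.05  ]]
bush top [[ 0.4395 -0.0563  0.0293  0.0008]] [[ 0.4389 -0.0564  0.026 ]] [[ 0.4397 -0.054   0.026 ]]
disc tray [[ 0.5663 -0.1468  0.015 ]] [[ 0.5664 -0.1423  0.015 ]]
```

Both views agree to about 3 mm. Case x axis is about -0.515 rad, lid about 0.33 rad ajar, tray x axis about -0.478 rad. I move over the case for a closer wrist look.

Emit:
drive_tool:
  deltas:
    - [-1, [0.01, 0.02, 0.03], [0, 0, -5]]
    - [-1, [0.03, 0.05, 0.06], [0, 0, -10]]
    - [-1, [0.05, 0.08, 0.07], [0, 0, -16]]
    - [-1, [0.07, 0.115, 0.07], [0, 0, -22]]
    - [-1, [0.09, 0.15, 0.07], [0, 0, -28]]
    - [-1, [0.11, 0.18, 0.07], [0, 0, -34]]
    - [-1, [0.13, 0.21, 0.07], [0, 0, -40]]
    - [-1, [0.15, 0.24, 0.07], [0, 0, -46]]
    - [-1, [0.165, 0.27, 0.07], [0, 0, -50]]
    - [-1, [0.18, 0.29, 0.07], [0, 0, -50]]
    - [-1, [0.18, 0.29, 0.07], [0, 0, -50]]
    - [-1, [0.18, 0.29, 0.07], [0, 0, -50]]
  squeeze: 25

```text
time: 1.15
position: [0.4188, -0.3401, 0.3006]
orientation: [3.14, -0.0, 2.632]
ft_force: [0.2, 0.6, 0.3]
width: 0.0857
```

Run:
```python
from h import *
st(); snap('wrist','w1')
```

```text
{'time': 1.15, 'position': [0.4188, -0.3401, 0.3006], 'orientation': [3.1402, -0.0002, 2.6325], 'joints': [-0.3196, 0.0959, -0.1737, -0.0015, -1.3011, -1.7599], 'ft_force': [0.2229, 0.5536, 0.258], 'width': 0.0857}
```

View pics/w1.png

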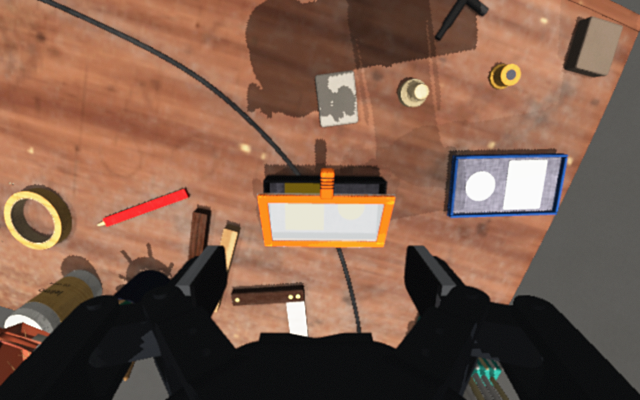

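Wrist view: lid front edge (258,195)–(394,195), rear edge (265,247)–(386,247), tab about (326,182), and the case is nearly square in the view. I refine with rays.

Run:
```python
from h import *
c=load('w1'); a=cv2.resize(c['img'][50:260,240:580],None,fx=2.3,fy=2.3,interpolation=cv2.INTER_CUBIC); cv2.imwrite('pics/w1z.png',a)
```

```text
(no output)
```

View pics/w1z.png

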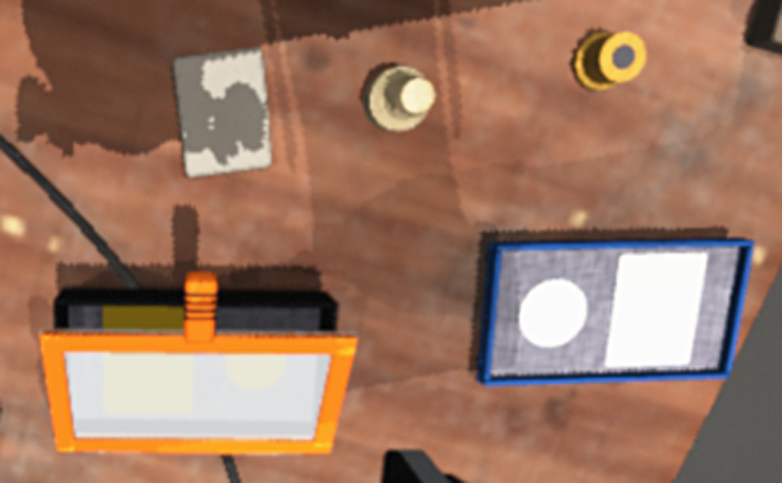

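```bash
cat >> h.py <<'E'
def wz(p): return np.array(p)/2.3+[240-.28,50-.28]
E
python3 - <<'E'
from meas import *
np.set_printoptions(precision=4,suppress=True)
c=load('w1')
f=onz(c,wz([(56,293),(337,294)]),.047); r=onz(c,wz([(57,452),(331,454)]),.052)
print('front',f,'rear',r); 
for e in(f,r):
    d=e[1]-e[0]; print(np.arctan2(d[1],d[0]),np.linalg.norm(d),e.mean(0))
print('lid front',[onz(c,wz([(41,334),(356,337)]),z)[:,:2].tolist() for z in(.07,.08,.09)])
e=onz(c,wz([(41,334),(356,337)]),.08);d=e[1]-e[0];print(np.linalg.norm(d))
print('tab',onz(c,wz([(201,300)]),.095))
for n,q,z in(('turn',(417,96),.052),('bush',(623,56),.026)): print(n,onz(c,wz(q),z))
def rect(P):
    P=P[:,:2]; e1=(P[1]-P[0]+P[2]-P[3])/2; e2=(P[2]-P[1]+P[3]-P[0])/2
    return P.mean(0), np.linalg.norm(e1),np.arctan2(e1[1],e1[0]),np.linalg.norm(e2),np.arctan2(e2[1],e2[0])
print('grey',rect(onz(c,wz([(174,59),(263,47),(271,166),(189,178)]),.023)))
print('tray',rect(onz(c,wz([(496,244),(753,240),(729,378),(481,383)]),.024)))
print('disc',onz(c,wz((554,313)),.015),'rectW',onz(c,wz((657,309)),.015))
E
```

```text
front [[ 0.3974 -0.4065  0.047 ]
 [ 0.4777 -0.2636  0.047 ]] rear [[ 0.482  -0.4573  0.052 ]
 [ 0.5654 -0.3106  0.052 ]]
1.0590758091155106 0.1639511765082245 [ 0.4376 -0.3351  0.047 ]
1.0538021068492003 0.1687421363925606 [ 0.5237 -0.3839  0.052 ]
lid front [[[0.4109589983982175, -0.4203430804269083], [0.4982060548022209, -0.2673283729813129]], [[0.40956155535293853, -0.4172931573232914], [0.49446988068930653, -0.26838013840287733]], [[0.40816411230765953, -0.41424323421967446], [0.49073370657639215, -0.2694319038244418]]]
0.17141910895643495
tab [[ 0.4321 -0.3313  0.095 ]]
turn [[ 0.3989 -0.1786  0.052 ]]
bush [[ 0.4383 -0.0541  0.026 ]]
grey (array([ 0.3568, -0.2718]), np.float64(0.04989059568752596), np.float64(1.199590388801488), np.float64(0.06674025220438336), np.float64(-0.3911241234559273))
tray (array([ 0.5828, -0.109 ]), np.float64(0.1677278540705241), np.float64(1.0831762966475313), np.float64(0.09055501789964346), np.float64(-0.4800152363436579))
disc [[ 0.567 -0.142  0.015]] rectW [[ 0.5982 -0.0801  0.015 ]]
```

Emit:
drive_tool:
  deltas:
    - [-1, [0.007, 0.012, -0.03], [0, 0, 0]]
    - [-1, [0.007, 0.012, -0.07], [0, 0, 0]]
    - [-1, [0.007, 0.012, -0.11], [0, 0, 0]]
    - [-1, [0.007, 0.012, -0.15], [0, 0, 0]]
    - [-1, [0.007, 0.012, -0.19], [0, 0, 0]]
    - [-0.5, [0.007, 0.012, -0.215], [0, 0, 0]]
    - [0, [0.007, 0.012, -0.226], [0, 0, 0]]
    - [1, [0.007, 0.012, -0.226], [0, 0, 0]]
    - [1, [0.007, 0.012, -0.226], [0, 0, 0]]
    - [1, [0.007, 0.012, -0.226], [0, 0, 0]]
    - [1, [0.007, 0.012, -0.226], [0, 0, 0]]
    - [1, [0.007, 0.012, -0.226], [0, 0, 0]]
  squeeze: 25

```text
time: 2.2
position: [0.4263, -0.3291, 0.0759]
orientation: [3.14, 0.002, 2.631]
ft_force: [1.2, 1.2, -0.4]
width: 0.0151
```

Run:
```python
from h import *
st(); c=snap('wrist','w2'); s=snap('side','s2')
cv2.imwrite('pics/c2.png',np.hstack([c['img'][100:400,150:500],cv2.resize(s['img'][220:370,150:350],None,fx=2,fy=2)]))
# arc deltas
psi=-.515;xc=np.array([np.cos(psi),np.sin(psi)]);H=np.array([.520,-.3818])
def P(t): return np.r_[H-xc*(.118*np.cos(t)-.004*np.sin(t)),.0475+.118*np.sin(t)+.004*np.cos(t)]
for t in np.arange(.37,1.75,.115): print(round(t,3),np.round(P(t)-P(.37),3).tolist())
```

```text
{'time': 2.2, 'position': [0.4263, -0.3291, 0.0759], 'orientation': [3.1395, 0.0025, 2.6309], 'joints': [-0.2944, 0.2911, -0.4877, -0.0021, -0.7892, -1.7856], 'ft_force': [1.2183, 1.209, -0.4026], 'width': 0.0151}
0.37 [0.0, 0.0, 0.0]
0.485 [0.005, -0.003, 0.012]
0.6 [0.012, -0.007, 0.024]
0.715 [0.019, -0.011, 0.034]
0.83 [0.028, -0.016, 0.043]
0.945 [0.037, -0.021, 0.052]
1.06 [0.047, -0.027, 0.058]
1.175 [0.058, -0.033, 0.064]
1.29 [0.069, -0.039, 0.068]
1.405 [0.081, -0.046, 0.071]
1.52 [0.093, -0.052, 0.072]
1.635 [0.105, -0.059, 0.071]
```

View pics/c2.png

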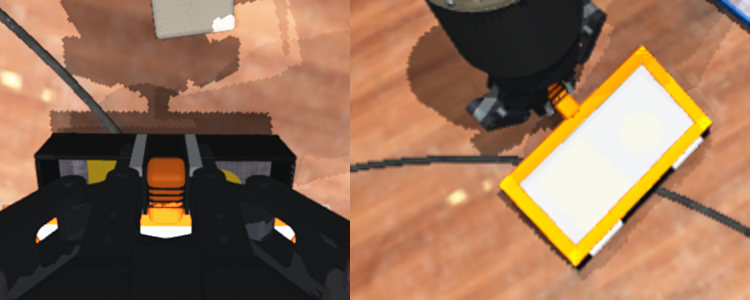

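The tab (wrist crop (167,190)) is between the fingers, width 15 mm. Now the first half of the lid arc.

Emit:
drive_tool:
  deltas:
    - [1, [0.005, -0.003, 0.012], [0, 0, 0]]
    - [1, [0.012, -0.007, 0.024], [0, 0, 0]]
    - [1, [0.019, -0.011, 0.034], [0, 0, 0]]
    - [1, [0.028, -0.016, 0.043], [0, 0, 0]]
    - [1, [0.037, -0.021, 0.052], [0, 0, 0]]
    - [1, [0.047, -0.027, 0.058], [0, 0, 0]]
    - [1, [0.047, -0.027, 0.058], [0, 0, 0]]
  squeeze: 25

```text
time: 2.88
position: [0.4743, -0.3567, 0.1351]
orientation: [3.14, 0.003, 2.632]
ft_force: [-2.1, 4.3, 7.9]
width: 0.0158
```

Run:
```python
from h import *
st(); c=snap('wrist','w3'); s=snap('side','s3')
cv2.imwrite('pics/c3.png',np.hstack([c['img'][100:400,150:500],cv2.resize(s['img'][220:370,150:350],None,fx=2,fy=2)]))
```

```text
{'time': 2.8833, 'position': [0.4743, -0.3567, 0.1351], 'orientation': [3.14, 0.0032, 2.6315], 'joints': [-0.3163, 0.3035, -0.3034, -0.0012, -0.9605, -1.7638], 'ft_force': [-2.1269, 4.3447, 7.8894], 'width': 0.0158}
```

View pics/c3.png

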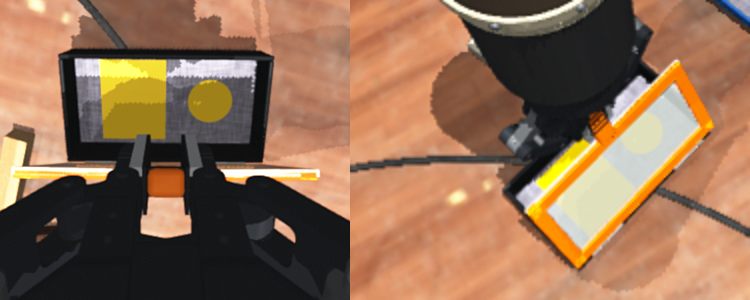

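Lid is at about 60°, outlines in the case visible. Continuing the arc.

Emit:
drive_tool:
  deltas:
    - [1, [0.01, -0.006, 0.007], [0, 0, 0]]
    - [1, [0.021, -0.012, 0.011], [0, 0, 0]]
    - [1, [0.033, -0.019, 0.014], [0, 0, 0]]
    - [1, [0.045, -0.025, 0.015], [0, 0, 0]]
    - [1, [0.057, -0.032, 0.014], [0, 0, 0]]
    - [1, [0.067, -0.038, 0.012], [0, 0, 0]]
    - [1, [0.07, -0.04, 0.011], [0, 0, 0]]
    - [1, [0.07, -0.04, 0.011], [0, 0, 0]]
  squeeze: 25

```text
time: 3.65
position: [0.5442, -0.3966, 0.1459]
orientation: [3.14, 0.005, 2.632]
ft_force: [0.0, 0.7, 2.6]
width: 0.0154
```

Run:
```python
from h import *
st(); c=snap('wrist','w4'); s=snap('side','s4')
cv2.imwrite('pics/c4.png',np.hstack([c['img'][100:400,150:500],cv2.resize(s['img'][220:370,150:350],None,fx=2,fy=2)]))
```

```text
{'time': 3.65, 'position': [0.5442, -0.3966, 0.1459], 'orientation': [3.14, 0.0051, 2.6316], 'joints': [-0.3415, 0.413, -0.1075, -0.0009, -1.045, -1.7389], 'ft_force': [0.0209, 0.7079, 2.6413], 'width': 0.0154}
```

View pics/c4.png

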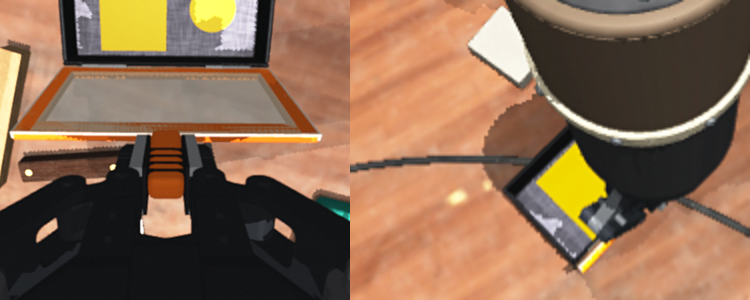

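Lid is open at roughly 1.7 rad (it leans back in the view). I release, rise, and move over the grey block.

Emit:
drive_tool:
  deltas:
    - [0, [0, 0, 0], [0, 0, 0]]
    - [-0.3, [0, 0, 0], [0, 0, 0]]
    - [-0.5, [0, 0, 0.005], [0, 0, 0]]
    - [-0.5, [0, 0, 0.04], [0, 0, 0]]
    - [-0.5, [0, 0, 0.08], [0, 0, 0]]
    - [-1, [-0.01, 0.007, 0.1], [0, 0, 0]]
    - [-1, [-0.045, 0.03, 0.1], [0, 0, 2]]
    - [-1, [-0.08, 0.053, 0.1], [0, 0, 5]]
    - [-1, [-0.115, 0.076, 0.09], [0, 0, 7]]
    - [-1, [-0.15, 0.1, 0.08], [0, 0, 7]]
    - [-1, [-0.187, 0.124, 0.06], [0, 0, 7]]
    - [-1, [-0.187, 0.124, 0.06], [0, 0, 7]]

```text
time: 4.75
position: [0.3506, -0.2695, 0.2042]
orientation: [3.138, 0.002, 2.753]
ft_force: [-1.1, -0.1, -0.6]
width: 0.0856
```

Run:
```python
from h import *
st(); c=snap('wrist','w5'); s=snap('top','t5')
cv2.imwrite('pics/t5z.png',cv2.resize(s['img'][110:300,180:480],None,fx=2.6,fy=2.6,interpolation=cv2.INTER_CUBIC))
```

```text
{'time': 4.75, 'position': [0.3506, -0.2695, 0.2042], 'orientation': [3.1383, 0.0024, 2.7529], 'joints': [-0.2094, -0.0145, -0.5146, -0.0032, -1.0677, -1.7485], 'ft_force': [-1.113, -0.0634, -0.6193], 'width': 0.0856}
```

View pics/w5.png

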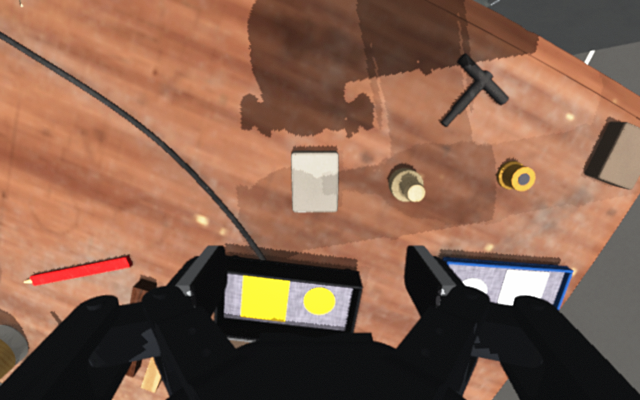

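View pics/t5z.png

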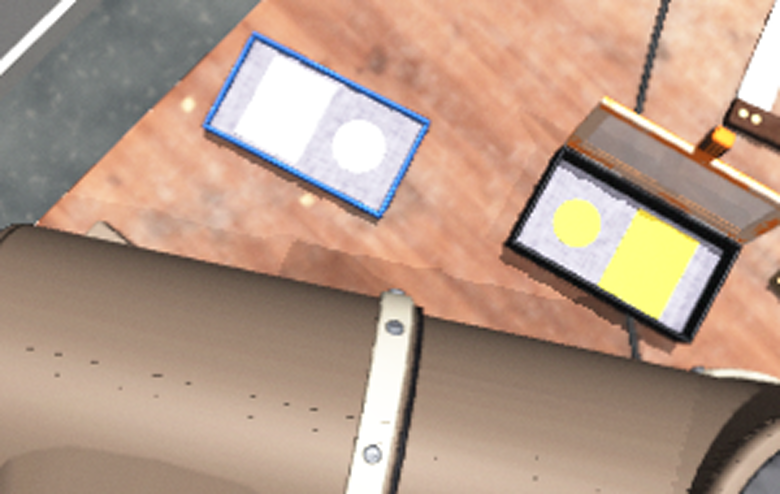

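Wrist view: grey block (315,181), turned part top (416,193), bush (523,179), case outlines (265,297) and (320,301). Top view shows the open tub with discs/rectangles. Measuring them.

Run:
```python
from meas import *
np.set_printoptions(precision=4,suppress=True)
c=load('w5'); t=load('t5')
g=cv2.cvtColor(c['img'],cv2.COLOR_BGR2HSV)
def rect(P):
    P=P[:,:2]; e1=(P[1]-P[0]+P[2]-P[3])/2; e2=(P[2]-P[1]+P[3]-P[0])/2
    return P.mean(0), np.linalg.norm(e1),np.arctan2(e1[1],e1[0]),np.linalg.norm(e2),np.arctan2(e2[1],e2[0])
print('grey',rect(onz(c,[(293,153),(337,152),(338,212),(294,212)],.023)))
m=cv2.inRange(g,(22,150,150),(35,255,255)); 
n,l,s,ce=cv2.connectedComponentsWithStats(m)
for i in range(1,n):
    if s[i,4]>60: print('w yellow',ce[i],s[i],onz(c,ce[i],.015))
g=cv2.cvtColor(t['img'],cv2.COLOR_BGR2HSV); m=cv2.inRange(g,(22,90,150),(35,255,255)); n,l,s,ce=cv2.connectedComponentsWithStats(m)
for i in range(1,n):
    if s[i,4]>60: print('t yellow',ce[i],s[i],onz(t,ce[i],.015))
print('case rim top',rect(onz(t,tz([(562,148),(743,243),(689,340),(507,243)]),.047)))
m=cv2.inRange(t['img'],(245,245,245),(255,255,255)); n,l,s,ce=cv2.connectedComponentsWithStats(m)
for i in range(1,n):
    if s[i,4]>200 and 230<ce[i][0]<350: print('t white',ce[i],s[i],onz(t,ce[i],.015))
print('turn',onz(c,(416,193),.052),'bush',onz(c,(523.5,179),.026))
```

```text
grey (array([ 0.3563, -0.271 ]), np.float64(0.04843151147782619), np.float64(1.1933740605200358), np.float64(0.06711621942351145), np.float64(-0.37118629623607774))
w yellow [523.1735 178.4064] [513 168  22  22 219] [[ 0.4432 -0.0477  0.015 ]]
w yellow [264.2375 298.0563] [ 241  275   49   47 1882] [[ 0.4719 -0.3886  0.015 ]]
w yellow [318.8362 300.4738] [304 288  31  26 629] [[ 0.5014 -0.3256  0.015 ]]
t yellow [401.3953 195.3953] [393 187  18  18 253] [[ 0.5006 -0.329   0.015 ]]
t yellow [428.9184 210.9575] [410 190  39  43 895] [[ 0.4662 -0.3888  0.015 ]]
case rim top (array([ 0.4809, -0.362 ]), np.float64(0.16665716328431285), np.float64(-2.06368704776201), np.float64(0.0907819892442435), np.float64(2.6005958619920055))
t white [289.4908 151.6522] [270 132  40  41 923] [[ 0.5981 -0.0849  0.015 ]]
t white [317.5405 165.8649] [308 156  20  21 333] [[ 0.5663 -0.1463  0.015 ]]
t white [322.1844 285.4084] [310 247  25  76 808] [[ 0.3079 -0.1547  0.015 ]]
t white [307.3737 379.4618] [ 286  359   40   41 1386] [[ 0.1092 -0.1221  0.015 ]]
turn [[ 0.3983 -0.1778  0.052 ]] bush [[ 0.4389 -0.0539  0.026 ]]
```

Emit:
drive_tool:
  deltas:
    - [-1, [0.006, -0.0025, -0.035], [0, 0, 0]]
    - [-1, [0.006, -0.0025, -0.075], [0, 0, 0]]
    - [-1, [0.006, -0.0025, -0.115], [0, 0, 0]]
    - [-1, [0.006, -0.0025, -0.15], [0, 0, 0]]
    - [-1, [0.006, -0.0025, -0.18], [0, 0, 0]]
    - [-1, [0.006, -0.0025, -0.195], [0, 0, 0]]
    - [-0.3, [0.006, -0.0025, -0.2], [0, 0, 0]]
    - [1, [0.006, -0.0025, -0.2], [0, 0, 0]]
    - [1, [0.006, -0.0025, -0.2], [0, 0, 0]]
    - [1, [0.006, -0.0025, -0.2], [0, 0, 0]]
    - [1, [0.006, -0.0025, -0.2], [0, 0, 0]]
  squeeze: 40

```text
time: 5.77
position: [0.3615, -0.2741, 0.0074]
orientation: [3.139, 0.008, 2.754]
ft_force: [-0.5, -0.0, -0.4]
width: 0.0512
```

Run:
```python
from h import *
st(); c=snap('wrist','w6')
```

```text
{'time': 5.7667, 'position': [0.3615, -0.2741, 0.0074], 'orientation': [3.1389, 0.0085, 2.7545], 'joints': [-0.2132, 0.2813, -0.7418, -0.0023, -0.5389, -1.7427], 'ft_force': [-0.4956, -0.0182, -0.3683], 'width': 0.0512}
```

View pics/w6.png

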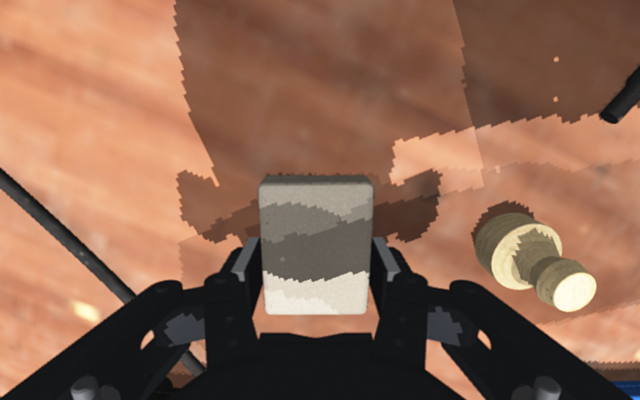

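Grey block gripped (51 mm), seen between the fingers at (316,245), about 5 mm off TCP along its length. Lifting and carrying over the case.

Emit:
drive_tool:
  deltas:
    - [1, [0, 0, 0.025], [0, 0, 0]]
    - [1, [0, 0, 0.06], [0, 0, 0]]
    - [1, [0.01, -0.01, 0.095], [0, 0, 0]]
    - [1, [0.03, -0.03, 0.11], [0, 0, -2]]
    - [1, [0.055, -0.055, 0.11], [0, 0, -4]]
    - [1, [0.08, -0.08, 0.11], [0, 0, -6]]
    - [1, [0.1, -0.1, 0.11], [0, 0, -7]]
    - [1, [0.11, -0.114, 0.11], [0, 0, -7]]
    - [1, [0.11, -0.114, 0.11], [0, 0, -7]]
    - [1, [0.11, -0.114, 0.11], [0, 0, -7]]
    - [1, [0.11, -0.114, 0.11], [0, 0, -7]]

```text
time: 6.73
position: [0.4707, -0.3876, 0.1175]
orientation: [3.139, 0.008, 2.632]
ft_force: [0.5, 0.1, -1.3]
width: 0.0516
```

Run:
```python
from h import *
st(); c=snap('wrist','w7')
```

```text
{'time': 6.7333, 'position': [0.4707, -0.3876, 0.1175], 'orientation': [3.1386, 0.0081, 2.632], 'joints': [-0.3701, 0.343, -0.2899, -0.0022, -0.9296, -1.709], 'ft_force': [0.4729, 0.1172, -1.2969], 'width': 0.0516}
```

View pics/w7.png

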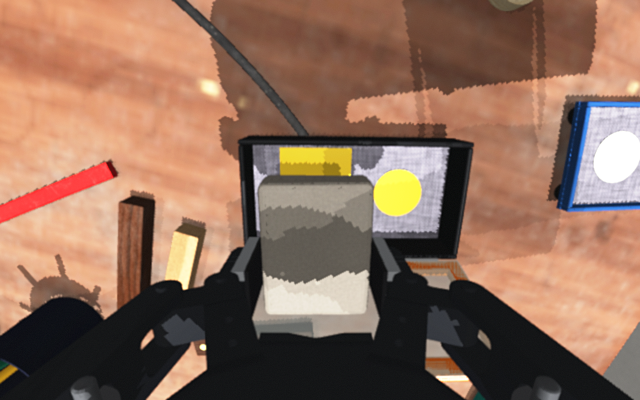

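Block is laterally aligned with the outline (both centred at column 316). Descending.

Emit:
drive_tool:
  deltas:
    - [1, [0.001, 0, -0.02], [0, 0, 0]]
    - [1, [0.001, 0, -0.04], [0, 0, 0]]
    - [1, [0.001, 0, -0.06], [0, 0, 0]]
    - [1, [0.001, 0, -0.075], [0, 0, 0]]
    - [1, [0.001, 0, -0.087], [0, 0, 0]]
    - [1, [0.001, 0, -0.094], [0, 0, 0]]
    - [1, [0.001, 0, -0.094], [0, 0, 0]]

```text
time: 7.37
position: [0.471, -0.3867, 0.023]
orientation: [3.139, 0.007, 2.633]
ft_force: [-0.1, 0.1, -0.6]
width: 0.052
```

Run:
```python
from h import *
st(); c=snap('wrist','w8'); s=snap('side','s8')
cv2.imwrite('pics/c8.png',np.hstack([c['img'][100:400,150:500],cv2.resize(s['img'][220:370,150:350],None,fx=2,fy=2)]))
```

```text
{'time': 7.3667, 'position': [0.471, -0.3867, 0.023], 'orientation': [3.1388, 0.007, 2.6328], 'joints': [-0.3684, 0.4544, -0.3774, -0.0027, -0.7317, -1.7091], 'ft_force': [-0.1434, 0.1175, -0.6346], 'width': 0.052}
```

View pics/c8.png

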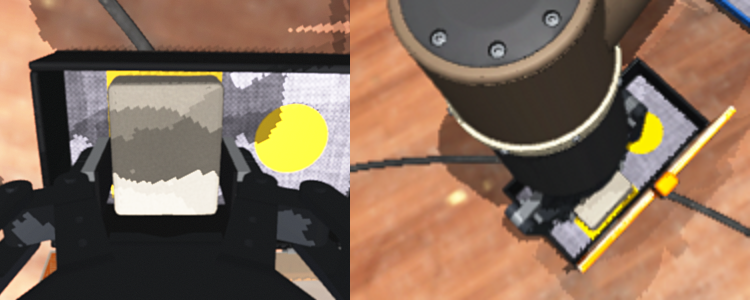

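Block sits inside its outline with yellow showing on the front and rear. Releasing slightly and lifting, then heading to the bush.

Emit:
drive_tool:
  deltas:
    - [-0.4, [0, 0, 0], [0, 0, 0]]
    - [-0.5, [0, 0, 0], [0, 0, 0]]
    - [-0.5, [0, 0, 0], [0, 0, 0]]
    - [-0.5, [0, 0, 0.02], [0, 0, 0]]
    - [-0.5, [0, 0, 0.05], [0, 0, 0]]
    - [-0.5, [-0.002, 0.002, 0.09], [0, 0, 0]]
    - [-0.5, [-0.01, 0.01, 0.13], [0, 0, 0]]
    - [-0.5, [-0.03, 0.04, 0.15], [0, 0, 0]]
    - [-0.5, [-0.04, 0.08, 0.16], [0, 0, 0]]
    - [-0.5, [-0.05, 0.12, 0.16], [0, 0, 0]]
    - [-0.5, [-0.05, 0.15, 0.16], [0, 0, 0]]
    - [-0.5, [-0.05, 0.15, 0.16], [0, 0, 0]]

```text
time: 8.47
position: [0.4212, -0.2338, 0.1859]
orientation: [3.137, 0.011, 2.635]
ft_force: [-0.1, 0.7, 0.0]
width: 0.0639
```

Run:
```python
from h import *
st(); c=snap('wrist','w9'); s=snap('top','t9')
cv2.imwrite('pics/t9z.png',cv2.resize(s['img'][110:300,180:480],None,fx=2.6,fy=2.6,interpolation=cv2.INTER_CUBIC))
```

```text
{'time': 8.4667, 'position': [0.4212, -0.2338, 0.1859], 'orientation': [3.1367, 0.0114, 2.6351], 'joints': [-0.0973, 0.0674, -0.4765, 0.0, -1.0145, -1.98], 'ft_force': [-0.0653, 0.6794, 0.027], 'width': 0.0639}
```

View pics/t9z.png

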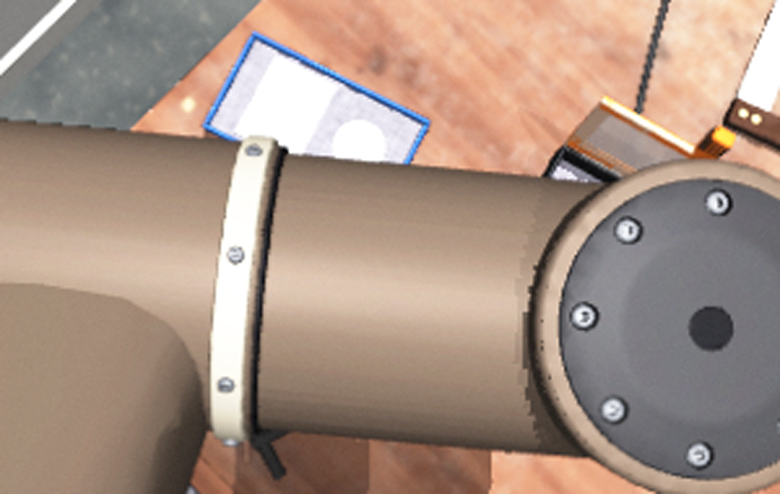

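View pics/w9.png

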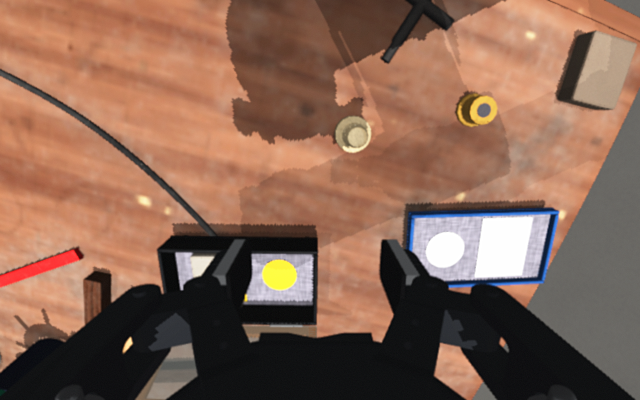

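Wrist view: bush (483,109), turned part top (357,133), brown block around (600,65), case disc (280,275).

Run:
```python
from h import *
np.set_printoptions(precision=4,suppress=True)
c=load('w9')
print(onz(c,(483.5,108.5),.026),onz(c,(357,133),.052),'case disc',onz(c,(280,275),.015),'tray disc',onz(c,(445.5,249),.015))
print('tray rect',onz(c,[(485,217),(531,216),(523,276),(478,276)],.015).mean(0))
```

```text
[[ 0.4376 -0.0536  0.026 ]] [[ 0.3957 -0.1761  0.052 ]] case disc [[ 0.5026 -0.3253  0.015 ]] tray disc [[ 0.5669 -0.142   0.015 ]]
tray rect [ 0.5998 -0.0798  0.015 ]
```

Emit:
drive_tool:
  deltas:
    - [-0.5, [0.004, 0.035, 0], [0, 0, 0]]
    - [-0.5, [0.008, 0.075, 0], [0, 0, 0]]
    - [-0.5, [0.012, 0.115, -0.02], [0, 0, 0]]
    - [-0.5, [0.016, 0.15, -0.04], [0, 0, 0]]
    - [-0.5, [0.017, 0.18, -0.06], [0, 0, 0]]
    - [-0.5, [0.017, 0.18, -0.09], [0, 0, 0]]
    - [-0.5, [0.017, 0.18, -0.12], [0, 0, 0]]
    - [-0.5, [0.017, 0.18, -0.14], [0, 0, 0]]
    - [-0.5, [0.017, 0.18, -0.14], [0, 0, 0]]

```text
time: 9.32
position: [0.437, -0.0574, 0.0421]
orientation: [-3.14, 0.006, 2.635]
ft_force: [0.1, -0.2, 0.6]
width: 0.0637
```

Run:
```python
from h import *
st(); c=snap('wrist','w10')
```

```text
{'time': 9.3167, 'position': [0.437, -0.0574, 0.0421], 'orientation': [-3.1404, 0.0061, 2.6345], 'joints': [0.3245, 0.1999, -0.739, 0.009, -0.6287, -2.4096], 'ft_force': [0.0747, -0.1986, 0.5581], 'width': 0.0637}
```

View pics/w10.png

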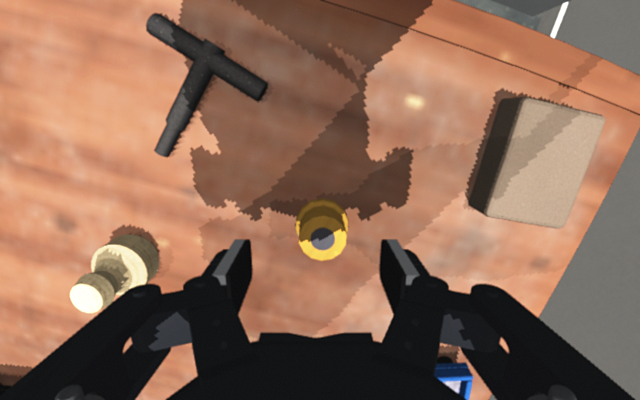

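Run:
```python
from h import *
np.set_printoptions(precision=4,suppress=True)
c=load('w10')
print(onz(c,(323,237.5),.026))
P=onz(c,[(529,99),(605,116),(561,227),(486,212)],.024); print(P,P.mean(0)); 
for a,b in((0,1),(3,2),(0,3),(1,2)): d=P[b]-P[a]; print(np.arctan2(d[1],d[0]),np.linalg.norm(d))
```

```text
[[ 0.4386 -0.0532  0.026 ]]
[[0.4236 0.0772 0.024 ]
 [0.4521 0.1133 0.024 ]
 [0.5024 0.0722 0.024 ]
 [0.4709 0.035  0.024 ]] [0.4622 0.0744 0.024 ]
0.9020892959983456 0.04602285941633888
0.8685778727761959 0.048710884353305596
-0.7284825592077965 0.06345420388794394
-0.6860982754200903 0.06498276558833509
```

Emit:
drive_tool:
  deltas:
    - [-0.5, [0.0015, 0.004, -0.015], [0, 0, 0]]
    - [-0.5, [0.0015, 0.004, -0.03], [0, 0, 0]]
    - [-0.2, [0.0015, 0.004, -0.034], [0, 0, 0]]
    - [0.3, [0.0015, 0.004, -0.034], [0, 0, 0]]
    - [1, [0.0015, 0.004, -0.034], [0, 0, 0]]
    - [1, [0.0015, 0.004, -0.034], [0, 0, 0]]
    - [1, [0.0015, 0.004, -0.034], [0, 0, 0]]
  squeeze: 35

```text
time: 9.95
position: [0.4406, -0.0534, 0.0112]
orientation: [3.14, 0.009, 2.635]
ft_force: [0.2, -2.3, 6.7]
width: 0.0259
```

Run:
```python
from h import *
st(); c=snap('wrist','w11')
```

```text
{'time': 9.95, 'position': [0.4406, -0.0534, 0.0112], 'orientation': [3.1404, 0.0094, 2.6349], 'joints': [0.332, 0.2602, -0.7673, 0.0121, -0.5362, -2.4199], 'ft_force': [0.2443, -2.2535, 6.6582], 'width': 0.0259}
```

View pics/w11.png

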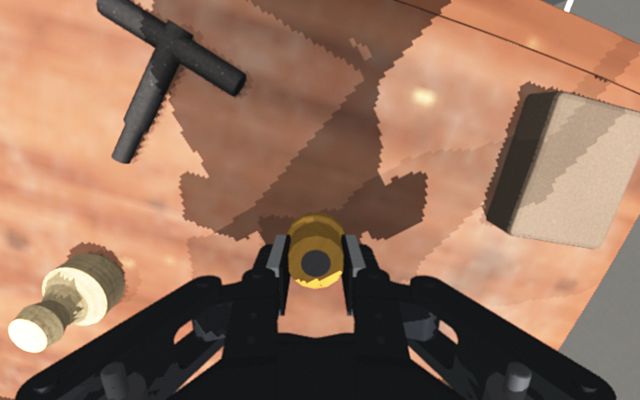

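Bush gripped (26 mm reading), tips touching the flange. Lifting and carrying over the case.

Emit:
drive_tool:
  deltas:
    - [1, [0, 0, 0.03], [0, 0, 0]]
    - [1, [0, 0, 0.07], [0, 0, 0]]
    - [1, [0, -0.02, 0.1], [0, 0, 0]]
    - [1, [0.01, -0.06, 0.11], [0, 0, 0]]
    - [1, [0.015, -0.1, 0.11], [0, 0, 0]]
    - [1, [0.02, -0.14, 0.11], [0, 0, 0]]
    - [1, [0.03, -0.18, 0.11], [0, 0, 0]]
    - [1, [0.04, -0.22, 0.11], [0, 0, 0]]
    - [1, [0.055, -0.255, 0.11], [0, 0, 0]]
    - [1, [0.062, -0.272, 0.1], [0, 0, 0]]
    - [1, [0.062, -0.272, 0.08], [0, 0, 0]]
    - [1, [0.062, -0.272, 0.08], [0, 0, 0]]

```text
time: 11.0
position: [0.5004, -0.3257, 0.0879]
orientation: [3.14, 0.004, 2.632]
ft_force: [-1.5, 0.7, -1.9]
width: 0.0254
```

Run:
```python
from h import *
st(); c=snap('wrist','w12')
```

```text
{'time': 11.0, 'position': [0.5004, -0.3257, 0.0879], 'orientation': [3.1405, 0.0043, 2.6318], 'joints': [-0.2499, 0.3586, -0.3479, 0.0001, -0.8598, -1.8307], 'ft_force': [-1.5356, 0.6779, -1.8571], 'width': 0.0254}
```

View pics/w12.png

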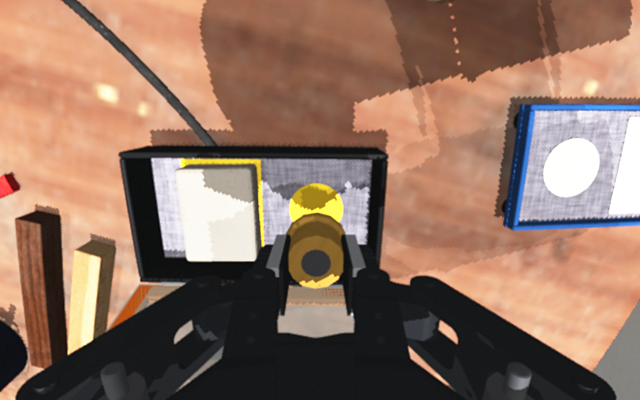

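Emit:
drive_tool:
  deltas:
    - [1, [0.002, 0, -0.02], [0, 0, 0]]
    - [1, [0.002, 0, -0.04], [0, 0, 0]]
    - [1, [0.002, 0, -0.053], [0, 0, 0]]
    - [1, [0.002, 0, -0.061], [0, 0, 0]]
    - [1, [0.002, 0, -0.061], [0, 0, 0]]
    - [1, [0.002, 0, -0.061], [0, 0, 0]]

```text
time: 11.55
position: [0.5032, -0.3249, 0.0295]
orientation: [3.141, 0.006, 2.634]
ft_force: [-0.3, -0.1, 0.2]
width: 0.026
```

Run:
```python
from h import *
st(); c=snap('wrist','w13')
```

```text
{'time': 11.55, 'position': [0.5032, -0.3249, 0.0295], 'orientation': [3.141, 0.0058, 2.6344], 'joints': [-0.2469, 0.4328, -0.3977, 0.0013, -0.7345, -1.8321], 'ft_force': [-0.271, -0.0788, 0.2191], 'width': 0.026}
```

View pics/w13.png

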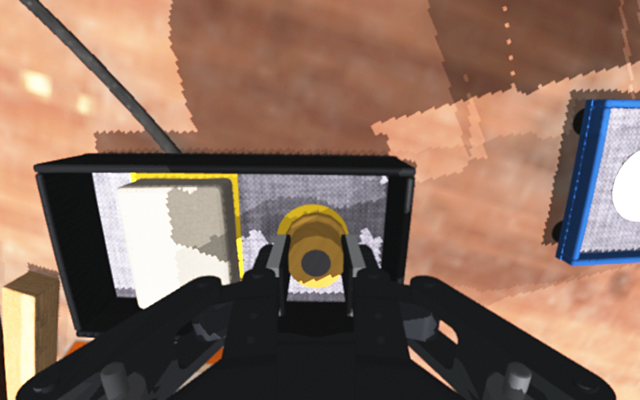

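Emit:
drive_tool:
  deltas:
    - [1, [0, 0, -0.003], [0, 0, 0]]
    - [1, [0, 0, -0.003], [0, 0, 0]]
    - [1, [0, 0, -0.003], [0, 0, 0]]
    - [0.2, [0, 0, -0.003], [0, 0, 0]]
    - [0.1, [0, 0, -0.003], [0, 0, 0]]
    - [0.08, [0, 0, -0.003], [0, 0, 0]]
    - [0.08, [0, 0, 0.02], [0, 0, 0]]
    - [0.08, [0, 0, 0.05], [0, 0, 0]]
    - [0.08, [-0.01, 0.005, 0.09], [0, 0, 0]]
    - [0.08, [-0.04, 0.02, 0.12], [0, 0, 0]]
    - [0.08, [-0.07, 0.04, 0.14], [0, 0, 0]]
    - [0.08, [-0.07, 0.04, 0.14], [0, 0, 0]]

```text
time: 12.6
position: [0.4312, -0.284, 0.1745]
orientation: [3.139, 0.012, 2.634]
ft_force: [-1.2, -1.1, -1.8]
width: 0.0394
```

Run:
```python
from h import *
st(); c=snap('wrist','w14')
```

```text
{'time': 12.6, 'position': [0.4312, -0.284, 0.1745], 'orientation': [3.1388, 0.0121, 2.6339], 'joints': [-0.201, 0.1372, -0.4252, 0.0012, -0.9961, -1.8781], 'ft_force': [-1.2222, -1.0601, -1.8185], 'width': 0.0394}
```

View pics/w14.png

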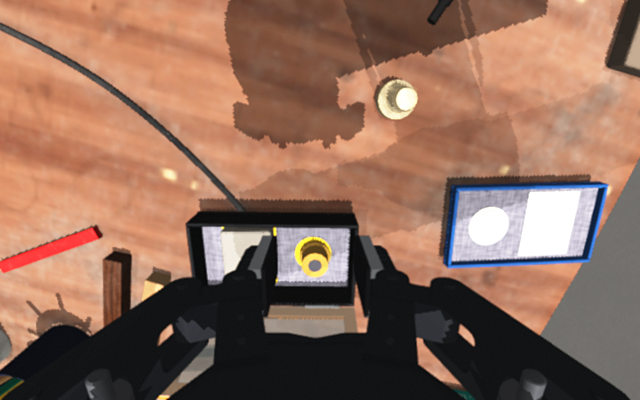

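Bush stands in the case on its disc (top at (315,264)); turned part top at (405,98).

Run:
```python
from h import *
np.set_printoptions(precision=4,suppress=True)
c=load('w14')
print('bush',onz(c,(315.5,264),.041),'turned',onz(c,(405,98),.052), 'tray disc',onz(c,(488.5,226),.015))
```

```text
bush [[ 0.5022 -0.3227  0.041 ]] turned [[ 0.3979 -0.1789  0.052 ]] tray disc [[ 0.5672 -0.1427  0.015 ]]
```

Emit:
drive_tool:
  deltas:
    - [-0.5, [-0.01, 0.035, 0], [0, 0, 0]]
    - [-0.6, [-0.022, 0.07, 0], [0, 0, 0]]
    - [-0.6, [-0.033, 0.106, -0.02], [0, 0, 0]]
    - [-0.6, [-0.033, 0.106, -0.05], [0, 0, 0]]
    - [-0.6, [-0.033, 0.106, -0.085], [0, 0, 0]]
    - [-0.6, [-0.033, 0.106, -0.12], [0, 0, 0]]
    - [-0.6, [-0.033, 0.106, -0.14], [0, 0, 0]]
    - [-0.6, [-0.033, 0.106, -0.14], [0, 0, 0]]

```text
time: 13.32
position: [0.3967, -0.1783, 0.0293]
orientation: [-3.14, 0.005, 2.634]
ft_force: [-0.8, -0.1, -0.6]
width: 0.0682
```

Run:
```python
from h import *
st(); c=snap('wrist','w15')
```

```text
{'time': 13.3167, 'position': [0.3967, -0.1783, 0.0293], 'orientation': [-3.1405, 0.0049, 2.6343], 'joints': [0.0376, 0.2152, -0.7631, 0.0063, -0.5889, -2.1209], 'ft_force': [-0.7661, -0.0596, -0.5765], 'width': 0.0682}
```

View pics/w15.png

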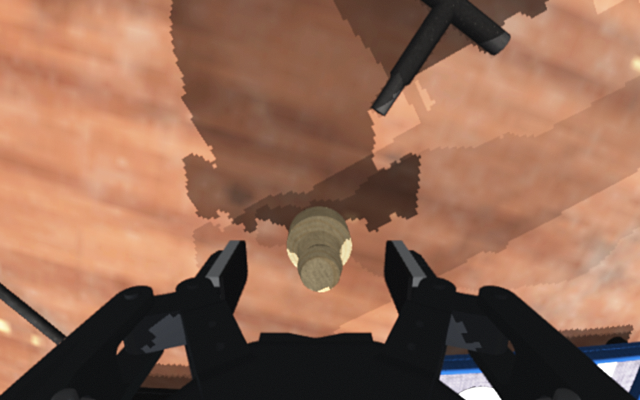

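Run:
```python
from h import *
np.set_printoptions(precision=4,suppress=True)
c=load('w15')
print(onz(c,(321,273),.052), onz(c,(319,243),.018))
```

```text
[[ 0.3977 -0.1757  0.052 ]] [[ 0.3982 -0.1767  0.018 ]]
```

Emit:
drive_tool:
  deltas:
    - [-0.6, [0.001, 0.002, -0.012], [0, 0, 0]]
    - [-0.5, [0.001, 0.002, -0.022], [0, 0, 0]]
    - [0, [0.001, 0.002, -0.024], [0, 0, 0]]
    - [1, [0.001, 0.002, -0.024], [0, 0, 0]]
    - [1, [0.001, 0.002, -0.024], [0, 0, 0]]
    - [1, [0.001, 0.002, -0.024], [0, 0, 0]]
    - [1, [0.001, 0.002, -0.024], [0, 0, 0]]
  squeeze: 30

```text
time: 13.95
position: [0.3999, -0.1766, 0.0085]
orientation: [3.141, 0.009, 2.635]
ft_force: [-2.1, 0.4, 6.3]
width: 0.034
```

Run:
```python
from h import *
st(); c=snap('wrist','w16')
```

```text
{'time': 13.95, 'position': [0.3999, -0.1766, 0.0085], 'orientation': [3.1411, 0.0089, 2.635], 'joints': [0.0422, 0.257, -0.7826, 0.0085, -0.5234, -2.127], 'ft_force': [-2.0556, 0.4477, 6.2772], 'width': 0.034}
```

View pics/w16.png

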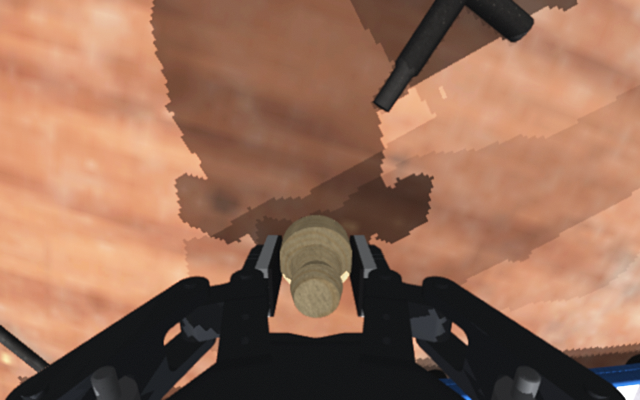

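Emit:
drive_tool:
  deltas:
    - [1, [0, 0, 0.03], [0, 0, 0]]
    - [1, [0, 0, 0.06], [0, 0, 0]]
    - [1, [0.03, 0.006, 0.08], [0, 0, 0]]
    - [1, [0.065, 0.013, 0.08], [0, 0, 1]]
    - [1, [0.1, 0.02, 0.08], [0, 0, 2]]
    - [1, [0.135, 0.027, 0.08], [0, 0, 2]]
    - [1, [0.16, 0.032, 0.08], [0, 0, 2]]
    - [1, [0.169, 0.034, 0.07], [0, 0, 2]]
    - [1, [0.169, 0.034, 0.06], [0, 0, 2]]
    - [1, [0.169, 0.034, 0.06], [0, 0, 2]]

```text
time: 14.83
position: [0.5668, -0.1425, 0.0659]
orientation: [-3.14, 0.005, 2.669]
ft_force: [-0.6, 0.2, -0.1]
width: 0.0342
```

Run:
```python
from h import *
st(); c=snap('wrist','w17')
```

```text
{'time': 14.8333, 'position': [0.5668, -0.1425, 0.0659], 'orientation': [-3.1405, 0.0048, 2.6693], 'joints': [0.0905, 0.3671, -0.4001, 0.0049, -0.8001, -2.137], 'ft_force': [-0.6479, 0.2302, -0.0878], 'width': 0.0342}
```

View pics/w17.png

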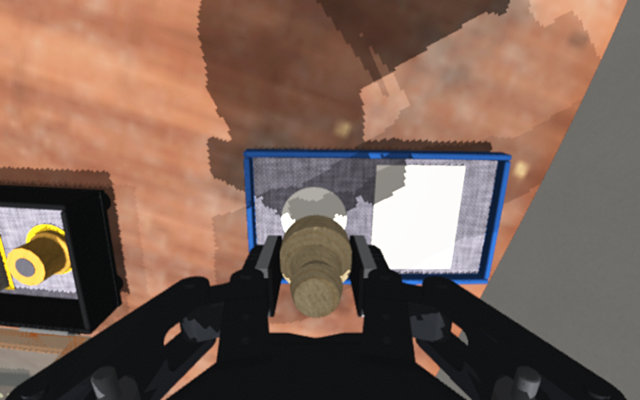

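Turned part is centred over its disc (column 314 against 316). Lowering to the floor.

Emit:
drive_tool:
  deltas:
    - [1, [0.002, 0, -0.015], [0, 0, 0]]
    - [1, [0.002, 0, -0.03], [0, 0, 0]]
    - [1, [0.002, 0, -0.039], [0, 0, 0]]
    - [1, [0.002, 0, -0.042], [0, 0, 0]]
    - [1, [0.002, 0, -0.042], [0, 0, 0]]
    - [1, [0.002, 0, -0.042], [0, 0, 0]]

```text
time: 15.38
position: [0.5686, -0.1429, 0.0255]
orientation: [-3.14, 0.006, 2.669]
ft_force: [0.6, -0.5, -0.7]
width: 0.0344
```

Run:
```python
from h import *
st(); c=snap('wrist','w18')
```

```text
{'time': 15.3833, 'position': [0.5686, -0.1429, 0.0255], 'orientation': [-3.1405, 0.0058, 2.6695], 'joints': [0.0898, 0.4222, -0.432, 0.0062, -0.7124, -2.1373], 'ft_force': [0.646, -0.5183, -0.7128], 'width': 0.0344}
```

View pics/w18.png

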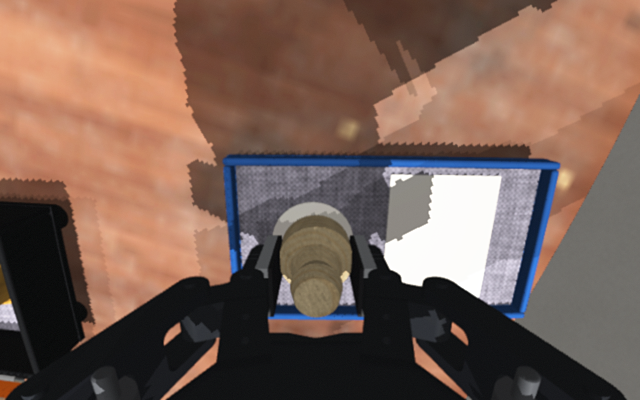

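Emit:
drive_tool:
  deltas:
    - [1, [0, 0, -0.002], [0, 0, 0]]
    - [1, [0, 0, -0.002], [0, 0, 0]]
    - [0.05, [0, 0, -0.002], [0, 0, 0]]
    - [-0.15, [0, 0, -0.002], [0, 0, 0]]
    - [-0.2, [0, 0, -0.002], [0, 0, 0]]
    - [-0.2, [0, 0, 0.02], [0, 0, 0]]
    - [-0.2, [0, 0, 0.055], [0, 0, 0]]
    - [-0.2, [0, 0, 0.09], [0, 0, 0]]
    - [-0.5, [-0.015, 0.03, 0.12], [0, 0, -3]]
    - [-0.8, [-0.035, 0.065, 0.13], [0, 0, -6]]
    - [-1, [-0.05, 0.1, 0.13], [0, 0, -9]]
    - [-1, [-0.06, 0.12, 0.13], [0, 0, -12]]

```text
time: 16.43
position: [0.5081, -0.0207, 0.1573]
orientation: [3.139, 0.008, 2.457]
ft_force: [-0.9, 0.7, -0.1]
width: 0.0853
```

Run:
```python
from h import *
st(); c=snap('wrist','w19')
```

```text
{'time': 16.4333, 'position': [0.5081, -0.0207, 0.1573], 'orientation': [3.1394, 0.0076, 2.4574], 'joints': [0.3504, 0.1444, -0.4631, 0.0067, -0.9576, -2.6092], 'ft_force': [-0.9459, 0.6824, -0.0626], 'width': 0.0853}
```

View pics/w19.png

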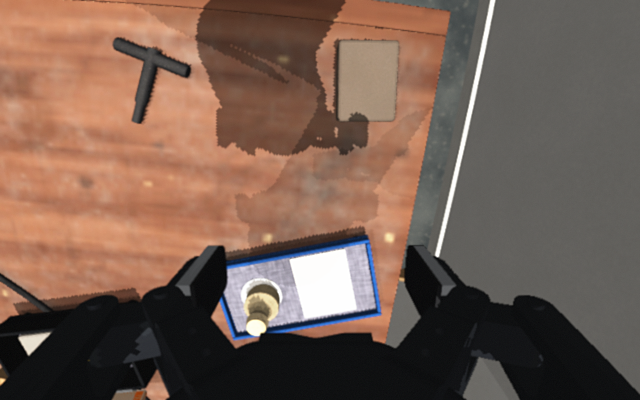

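Turned part stands on its disc (about (257,300)); brown block top face spans (338,41)–(398,121), square with the view.

Run:
```python
from h import *
np.set_printoptions(precision=4,suppress=True)
c=load('w19')
P=onz(c,[(338,41),(398.5,40.5),(397,121),(338,121)],.024); print(P.mean(0)); 
for a,b in((0,1),(3,2),(0,3),(1,2)): d=P[b]-P[a]; print(np.arctan2(d[1],d[0]),np.linalg.norm(d))
print('turn',onz(c,(256,326),.067),'rect',onz(c,[(289,260),(345,248),(356,309),(303,319)],.015).mean(0))
```

```text
[0.4639 0.0743 0.024 ]
0.9047447493563041 0.050847635732662905
0.8920244256157309 0.0526488297995077
-0.6655169128630689 0.06556310454412118
-0.638398778597282 0.06625811869700744
turn [[ 0.5673 -0.1394  0.067 ]] rect [ 0.5992 -0.0834  0.015 ]
```

Emit:
drive_tool:
  deltas:
    - [-1, [-0.015, 0.03, 0], [0, 0, 0]]
    - [-1, [-0.03, 0.065, 0], [0, 0, 0]]
    - [-1, [-0.045, 0.0945, -0.01], [0, 0, 0]]
    - [-1, [-0.045, 0.0945, -0.04], [0, 0, 0]]
    - [-1, [-0.045, 0.0945, -0.075], [0, 0, 0]]
    - [-1, [-0.045, 0.0945, -0.105], [0, 0, 0]]
    - [-1, [-0.045, 0.0945, -0.115], [0, 0, 0]]
    - [-1, [-0.045, 0.0945, -0.115], [0, 0, 0]]

```text
time: 17.15
position: [0.46, 0.0744, 0.0393]
orientation: [-3.138, 0.005, 2.455]
ft_force: [-0.7, 0.2, -0.4]
width: 0.0851
```

Run:
```python
from h import *
st(); c=snap('wrist','w20')
```

```text
{'time': 17.15, 'position': [0.46, 0.0744, 0.0393], 'orientation': [-3.1383, 0.0048, 2.4547], 'joints': [0.5894, 0.2436, -0.6845, 0.0093, -0.6446, -2.8545], 'ft_force': [-0.6706, 0.192, -0.4335], 'width': 0.0851}
```

View pics/w20.png

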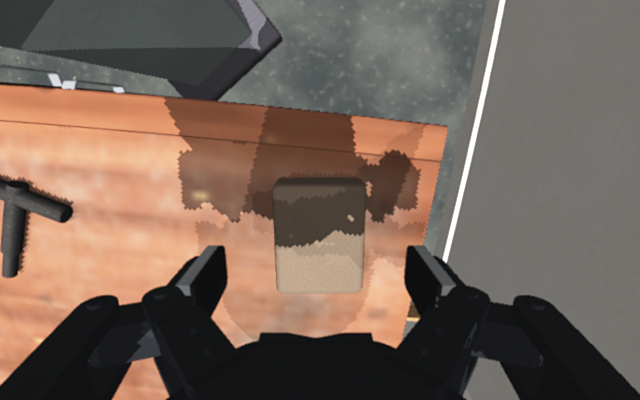

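Emit:
drive_tool:
  deltas:
    - [-1, [0.002, -0.001, -0.015], [0, 0, 0]]
    - [-1, [0.002, -0.001, -0.028], [0, 0, 0]]
    - [-1, [0.002, -0.001, -0.034], [0, 0, 0]]
    - [-0.3, [0.002, -0.001, -0.034], [0, 0, 0]]
    - [1, [0.002, -0.001, -0.034], [0, 0, 0]]
    - [1, [0.002, -0.001, -0.034], [0, 0, 0]]
    - [1, [0.002, -0.001, -0.034], [0, 0, 0]]
    - [1, [0.002, -0.001, -0.034], [0, 0, 0]]
  squeeze: 40

```text
time: 17.87
position: [0.4639, 0.0742, 0.0082]
orientation: [3.141, 0.007, 2.455]
ft_force: [0.1, -0.5, 6.7]
width: 0.0511
```

Run:
```python
from h import *
st(); c=snap('wrist','w21')
np.set_printoptions(precision=4,suppress=True)
```

```text
{'time': 17.8667, 'position': [0.4639, 0.0742, 0.0082], 'orientation': [3.1409, 0.0067, 2.4553], 'joints': [0.5845, 0.302, -0.7093, 0.0118, -0.5569, -2.8516], 'ft_force': [0.1407, -0.4651, 6.7493], 'width': 0.0511}
```

View pics/w21.png

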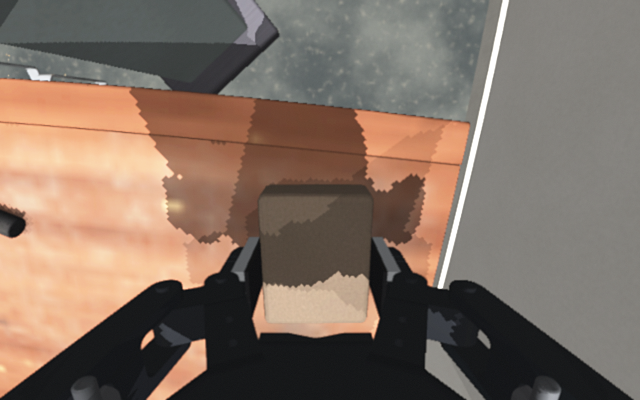

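Brown block gripped centrally (316,255), width 51 mm. Carrying to the tray.

Emit:
drive_tool:
  deltas:
    - [1, [0, 0, 0.03], [0, 0, 0]]
    - [1, [0, 0, 0.065], [0, 0, 0]]
    - [1, [0.015, -0.02, 0.085], [0, 0, 2]]
    - [1, [0.04, -0.05, 0.09], [0, 0, 4]]
    - [1, [0.065, -0.08, 0.09], [0, 0, 7]]
    - [1, [0.09, -0.11, 0.09], [0, 0, 10]]
    - [1, [0.115, -0.137, 0.09], [0, 0, 12]]
    - [1, [0.134, -0.157, 0.08], [0, 0, 12]]
    - [1, [0.134, -0.157, 0.065], [0, 0, 12]]
    - [1, [0.134, -0.157, 0.06], [0, 0, 12]]
    - [1, [0.134, -0.157, 0.06], [0, 0, 12]]

```text
time: 18.83
position: [0.5963, -0.0831, 0.0667]
orientation: [-3.141, 0.004, 2.664]
ft_force: [-0.2, 0.5, -0.7]
width: 0.0512
```

Run:
```python
from h import *
st(); c=snap('wrist','w22')
```

```text
{'time': 18.8333, 'position': [0.5963, -0.0831, 0.0667], 'orientation': [-3.1407, 0.0038, 2.6635], 'joints': [0.1877, 0.391, -0.3577, 0.0042, -0.8197, -2.2395], 'ft_force': [-0.196, 0.5103, -0.7361], 'width': 0.0512}
```

View pics/w22.png

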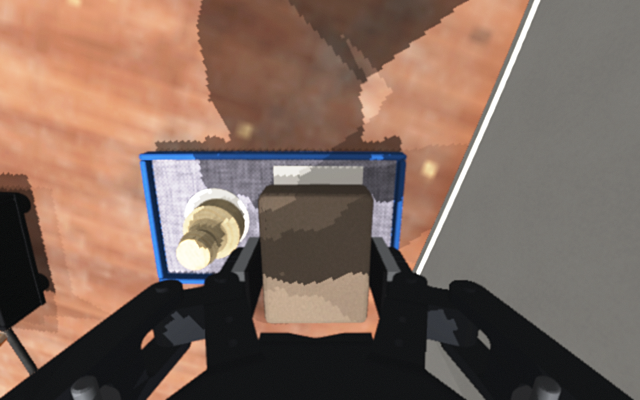

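Block is centred on the white outline (316 against 319). Lowering.

Emit:
drive_tool:
  deltas:
    - [1, [0.002, 0.001, -0.015], [0, 0, 0]]
    - [1, [0.002, 0.001, -0.03], [0, 0, 0]]
    - [1, [0.002, 0.001, -0.039], [0, 0, 0]]
    - [1, [0.002, 0.001, -0.043], [0, 0, 0]]
    - [1, [0.002, 0.001, -0.043], [0, 0, 0]]
    - [1, [0.002, 0.001, -0.043], [0, 0, 0]]

```text
time: 19.38
position: [0.5992, -0.0813, 0.0256]
orientation: [-3.142, 0.006, 2.666]
ft_force: [0.8, -0.5, -0.0]
width: 0.0514
```

Run:
```python
from h import *
st(); c=snap('wrist','w23')
```

```text
{'time': 19.3833, 'position': [0.5992, -0.0813, 0.0256], 'orientation': [-3.1415, 0.0058, 2.6656], 'joints': [0.1904, 0.4455, -0.389, 0.0055, -0.7318, -2.2412], 'ft_force': [0.7605, -0.5148, -0.0114], 'width': 0.0514}
```

View pics/w23.png

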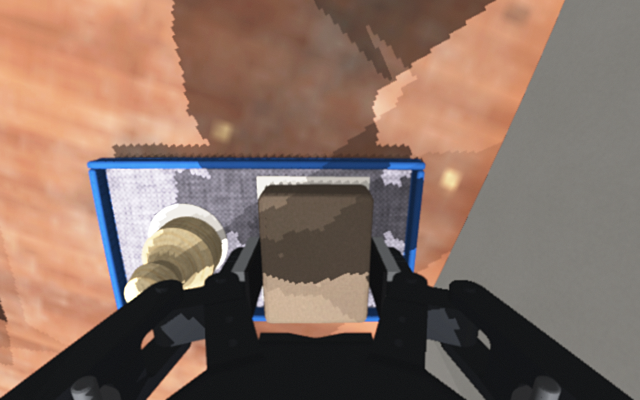

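Emit:
drive_tool:
  deltas:
    - [1, [0, 0, -0.002], [0, 0, 0]]
    - [1, [0, 0, -0.002], [0, 0, 0]]
    - [-0.25, [0, 0, -0.002], [0, 0, 0]]
    - [-0.38, [0, 0, -0.002], [0, 0, 0]]
    - [-0.38, [0, 0, 0], [0, 0, 0]]
    - [-0.38, [0, 0, 0.03], [0, 0, 0]]
    - [-0.38, [0, 0, 0.065], [0, 0, 0]]
    - [-0.38, [0, 0, 0.1], [0, 0, 0]]
    - [-0.38, [-0.02, -0.02, 0.14], [0, 0, 0]]
    - [-0.38, [-0.05, -0.05, 0.18], [0, 0, 0]]
    - [-0.38, [-0.08, -0.08, 0.2], [0, 0, 0]]
    - [-0.38, [-0.09, -0.09, 0.2], [0, 0, 0]]

```text
time: 20.43
position: [0.5096, -0.1719, 0.2289]
orientation: [3.14, 0.01, 2.667]
ft_force: [0.4, -1.3, -0.6]
width: 0.0594
```

Run:
```python
from h import *
st(); c=snap('wrist','w24'); s=snap('side','s24');
```

```text
{'time': 20.4333, 'position': [0.5096, -0.1719, 0.2289], 'orientation': [3.14, 0.0099, 2.6669], 'joints': [0.0418, 0.1284, -0.3032, 0.0039, -1.1298, -2.089], 'ft_force': [0.44, -1.2676, -0.6159], 'width': 0.0594}
```

View pics/w24.png

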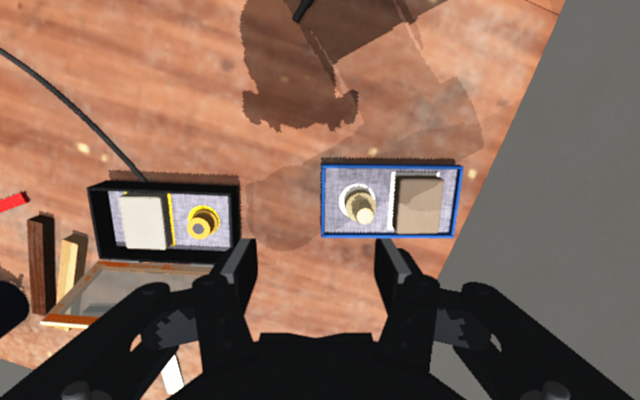

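View pics/s24.png

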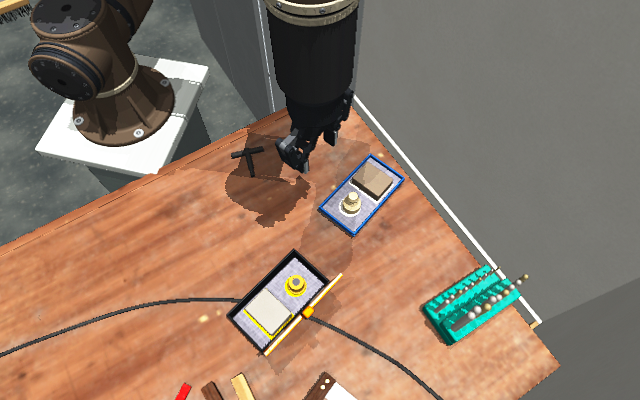

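All four pieces are in place, upright. Measuring their offsets from both views before shutting the lid.

Run:
```python
from h import *
np.set_printoptions(precision=4,suppress=True)
w=load('w24');s=load('s24')
for n,c,f,x0,y0,x1,y1 in(('w24z',w,2.0,80,150,470,340),('s24z',s,3.6,220,145,410,290),('s24z',s,3.6,220,145,410,290)):
    cv2.imwrite('pics/'+n+'.png',cv2.resize(c['img'][y0:y1,x0:x1],None,fx=f,fy=f,interpolation=cv2.INTER_CUBIC))
cv2.imwrite('pics/s24z2.png',cv2.resize(s['img'][240:360,220:350],None,fx=4.5,fy=4.5,interpolation=cv2.INTER_CUBIC))
```

```text
(no output)
```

View pics/w24z.png

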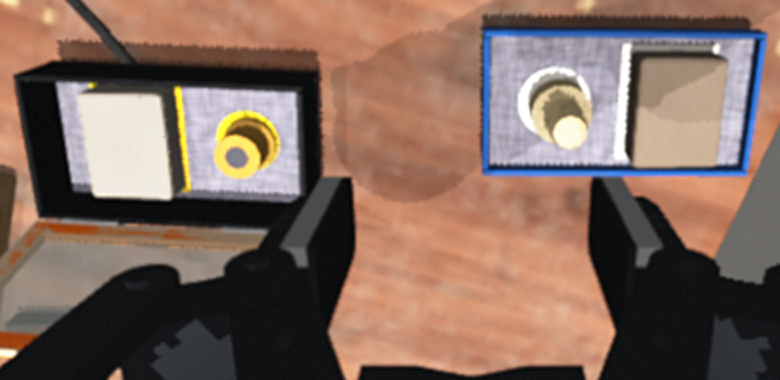

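View pics/s24z2.png

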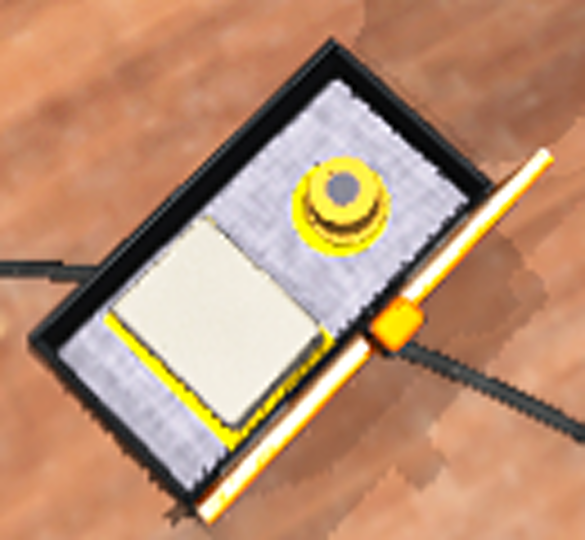

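Run:
```python
from h import *
np.set_printoptions(precision=4,suppress=True)
w=load('w24');s=load('s24')
f=lambda p:np.array(p)/2.0+[80-.25,150-.25]
g=lambda p:np.array(p)/4.5+[220-.4,240-.4]
def fr(P,o,psi):
    d=np.atleast_2d(P)[:,:2]-o; R=np.array([[np.cos(psi),np.sin(psi)],[-np.sin(psi),np.cos(psi)]]); return d@R.T
C=(np.array([.4815,-.3605]),-.515); Tr=(np.array([.583,-.110]),-.481)
G=onz(w,f([(81,93),(163,93),(170,199),(93,196)]),.038); q=fr(G,*C); print('grey w',q.mean(0),q[3]-q[0],q[2]-q[1])
G=onz(s,g([(207,220),(328,335),(240,428),(115,308)]),.038); q=fr(G,*C); print('grey s',q.mean(0),q[1]-q[0],q[2]-q[3])
print('bush w',fr(onz(w,f((238,157)),.041),*C),'s',fr(onz(s,g((344,189)),.041),*C))
B=onz(w,f([(634,52),(728,56),(721,166),(630,165)]),.039); q=fr(B,*Tr); print('brown w',q.mean(0),q[3]-q[0],q[2]-q[1])
print('turn w',fr(onz(w,f((569,132)),.067),*Tr))
P=onz(w,f([(484,32),(766,34),(748,174),(484,175)]),.024);q=fr(P,*Tr);print('tray',q.mean(0))
P=onz(s,g([(334,40),(490,186),(198,512),(33,337)]),.047);q=fr(P,*C);print('case s',q,q.mean(0))
# lid tab tip
print('tab s', onz(s,g((397,322)),.18))
```

```text
grey w [-0.0015 -0.0259] [ 0.0664 -0.0022] [ 0.0679 -0.0029]
grey s [ 0.0027 -0.0273] [0.0671 0.0006] [0.0683 0.0016]
bush w [[0.0008 0.043 ]] s [[0.0013 0.0425]]
brown w [-0.0014  0.0321] [0.0686 0.0033] [0.0673 0.0044]
turn w [[ 0.0017 -0.036 ]]
tray [0.0004 0.0026]
case s [[-0.044   0.0835]
 [ 0.0443  0.0819]
 [ 0.0485 -0.083 ]
 [-0.0441 -0.082 ]] [0.0012 0.0001]
tab s [[ 0.5476 -0.3991  0.18  ]]
```

All offsets from the outlines are under about 4 mm. Now back to the tab to shut the lid.

Emit:
drive_tool:
  deltas:
    - [-0.38, [0.005, -0.035, 0.02], [0, 0, 0]]
    - [-0.38, [0.01, -0.075, 0.02], [0, 0, -1]]
    - [-0.38, [0.016, -0.115, 0.02], [0, 0, -2]]
    - [-0.38, [0.022, -0.155, 0.02], [0, 0, -2]]
    - [-0.38, [0.028, -0.19, 0.02], [0, 0, -2]]
    - [-0.38, [0.0345, -0.2247, 0.02], [0, 0, -2]]
    - [-0.38, [0.0345, -0.2247, 0.02], [0, 0, -2]]
    - [-0.38, [0.0345, -0.2247, 0.02], [0, 0, -2]]
  squeeze: 25

```text
time: 21.2
position: [0.5418, -0.4002, 0.2482]
orientation: [3.139, 0.009, 2.625]
ft_force: [-0.3, 0.1, -0.7]
width: 0.0586
```

Run:
```python
from h import *
st(); c=snap('wrist','w25')
```

```text
{'time': 21.2, 'position': [0.5418, -0.4002, 0.2482], 'orientation': [3.1394, 0.0092, 2.6253], 'joints': [-0.3479, 0.3418, 0.026, -0.0007, -1.2456, -1.739], 'ft_force': [-0.2611, 0.0958, -0.7145], 'width': 0.0586}
```

View pics/w25.png

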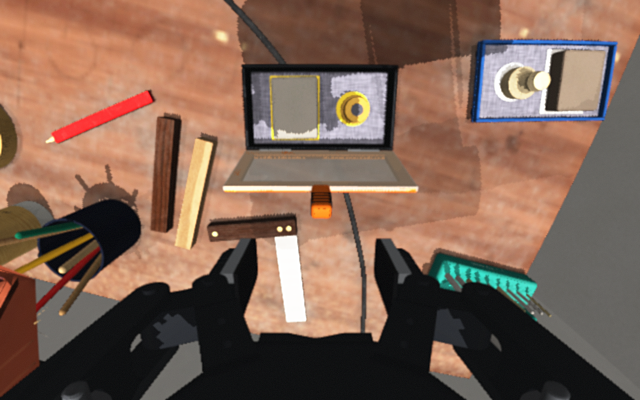

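Tab at (320,207) is centred between the fingers; the case's contents are on their outlines. Descending and pinching.

Emit:
drive_tool:
  deltas:
    - [-0.38, [0.002, 0.003, -0.03], [0, 0, 0]]
    - [-0.38, [0.002, 0.003, -0.06], [0, 0, 0]]
    - [-0.38, [0.002, 0.003, -0.09], [0, 0, 0]]
    - [-0.38, [0.002, 0.003, -0.102], [0, 0, 0]]
    - [0, [0.002, 0.003, -0.102], [0, 0, 0]]
    - [0.5, [0.002, 0.003, -0.102], [0, 0, 0]]
    - [1, [0.002, 0.003, -0.102], [0, 0, 0]]
    - [1, [0.002, 0.003, -0.102], [0, 0, 0]]
    - [1, [0.002, 0.003, -0.102], [0, 0, 0]]
  squeeze: 25

```text
time: 22.0
position: [0.545, -0.3969, 0.1494]
orientation: [3.139, 0.014, 2.627]
ft_force: [-0.1, -1.2, 6.1]
width: 0.0154
```

Run:
```python
from h import *
s=st(); c=snap('wrist','w26')
psi=-.515;xc=np.array([np.cos(psi),np.sin(psi)]);H=np.array([.5215,-.3828])
def P(t): return np.r_[H-xc*(.118*np.cos(t)-.004*np.sin(t)),.0475+.118*np.sin(t)+.004*np.cos(t)]
G=s['position']+np.array([0,0,.019]); r=G-np.r_[H,.0475]; a=r[:2]@xc; print('r',np.hypot(a,r[2]),'perp',r[:2]@[-xc[1],xc[0]])
t0=np.arctan2(r[2],-a)-np.arctan2(.004,.118); print('th',t0)
for t in np.linspace(t0,0,15): print(round(t,3),np.round(P(t)-P(t0),3).tolist())
```

```text
{'time': 22.0, 'position': [0.545, -0.3969, 0.1494], 'orientation': [3.1395, 0.0138, 2.6269], 'joints': [-0.3409, 0.4065, -0.1096, 0.0003, -1.0407, -1.7447], 'ft_force': [-0.1423, -1.2029, 6.1102], 'width': 0.0154}
r 0.1239609544480792 perp -0.00075230787692167
th 1.7597474843456677
1.76 [0.0, 0.0, 0.0]
1.634 [-0.013, 0.007, 0.002]
1.508 [-0.026, 0.015, 0.003]
1.383 [-0.038, 0.022, 0.002]
1.257 [-0.051, 0.029, -0.002]
1.131 [-0.063, 0.036, -0.007]
1.006 [-0.075, 0.042, -0.013]
0.88 [-0.085, 0.048, -0.022]
0.754 [-0.095, 0.054, -0.031]
0.628 [-0.104, 0.059, -0.043]
0.503 [-0.111, 0.063, -0.055]
0.377 [-0.117, 0.066, -0.068]
0.251 [-0.121, 0.069, -0.082]
0.126 [-0.124, 0.07, -0.096]
0.0 [-0.125, 0.071, -0.111]
```

View pics/w26.png

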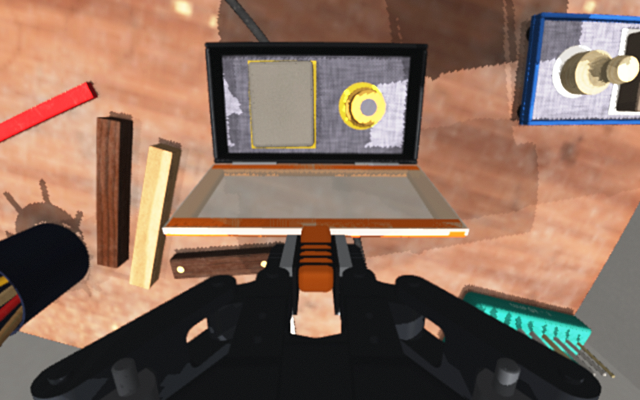

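Tab pinched (15 mm) at about 1.76 rad. Swinging shut along the arc, first part.

Emit:
drive_tool:
  deltas:
    - [1, [-0.013, 0.007, 0.002], [0, 0, 0]]
    - [1, [-0.026, 0.015, 0.003], [0, 0, 0]]
    - [1, [-0.039, 0.022, 0.002], [0, 0, 0]]
    - [1, [-0.052, 0.029, -0.001], [0, 0, 0]]
    - [1, [-0.065, 0.036, -0.006], [0, 0, 0]]
    - [1, [-0.077, 0.043, -0.013], [0, 0, 0]]
    - [1, [-0.088, 0.049, -0.022], [0, 0, 0]]
    - [1, [-0.098, 0.055, -0.032], [0, 0, 0]]
    - [1, [-0.106, 0.06, -0.044], [0, 0, 0]]
    - [1, [-0.113, 0.064, -0.056], [0, 0, 0]]
    - [1, [-0.113, 0.064, -0.056], [0, 0, 0]]

```text
time: 22.97
position: [0.4303, -0.3315, 0.0926]
orientation: [3.138, 0.013, 2.626]
ft_force: [-2.1, 7.5, 4.3]
width: 0.0152
```

Run:
```python
from h import *
st(); c=snap('wrist','w27'); s=snap('side','s27')
cv2.imwrite('pics/c27.png',np.hstack([c['img'][100:400,150:500],cv2.resize(s['img'][220:370,150:350],None,fx=2,fy=2)]))
```

```text
{'time': 22.9667, 'position': [0.4303, -0.3315, 0.0926], 'orientation': [3.1382, 0.0126, 2.6261], 'joints': [-0.2959, 0.2709, -0.4686, -0.0007, -0.8182, -1.7899], 'ft_force': [-2.1273, 7.4925, 4.3354], 'width': 0.0152}
```

View pics/c27.png

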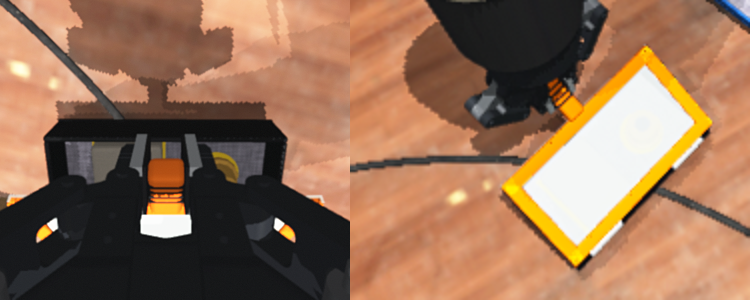

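Emit:
drive_tool:
  deltas:
    - [1, [-0.006, 0.003, -0.013], [0, 0, 0]]
    - [1, [-0.01, 0.006, -0.027], [0, 0, 0]]
    - [1, [-0.012, 0.007, -0.041], [0, 0, 0]]
    - [1, [-0.013, 0.008, -0.05], [0, 0, 0]]
    - [1, [-0.013, 0.008, -0.056], [0, 0, 0]]
    - [1, [-0.013, 0.008, -0.057], [0, 0, 0]]
    - [1, [-0.013, 0.008, -0.057], [0, 0, 0]]

```text
time: 23.65
position: [0.4159, -0.323, 0.0361]
orientation: [3.139, 0.008, 2.625]
ft_force: [-5.5, 4.6, 1.3]
width: 0.0156
```

Run:
```python
from h import *
st(); c=snap('wrist','w28'); s=snap('side','s28')
cv2.imwrite('pics/c28.png',np.hstack([c['img'][100:400,150:500],cv2.resize(s['img'][220:370,150:350],None,fx=2,fy=2)]))
```

```text
{'time': 23.65, 'position': [0.4159, -0.323, 0.0361], 'orientation': [3.1388, 0.0076, 2.6253], 'joints': [-0.2883, 0.3285, -0.556, -0.0016, -0.6784, -1.7975], 'ft_force': [-5.4927, 4.6478, 1.346], 'width': 0.0156}
```

View pics/c28.png

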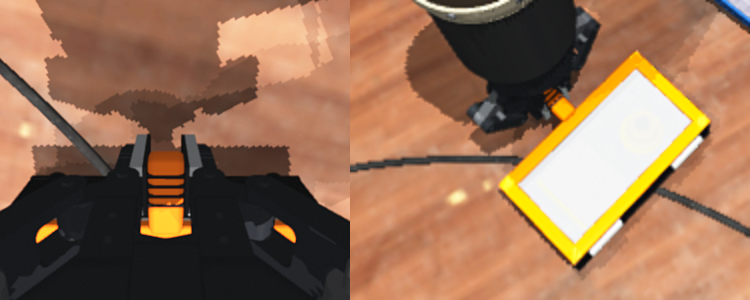

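Emit:
drive_tool:
  deltas:
    - [1, [0, 0, -0.002], [0, 0, 0]]
    - [1, [0, 0, -0.004], [0, 0, 0]]
    - [1, [0, 0, -0.004], [0, 0, 0]]
    - [1, [0, 0, -0.004], [0, 0, 0]]

```text
time: 24.08
position: [0.4157, -0.3229, 0.0324]
orientation: [3.139, 0.007, 2.625]
ft_force: [-3.9, 3.9, 1.7]
width: 0.0153
```

Run:
```python
from h import *
st()
```

```text
{'time': 24.0833, 'position': [0.4157, -0.3229, 0.0324], 'orientation': [3.1387, 0.0072, 2.6249], 'joints': [-0.2884, 0.3339, -0.5594, -0.0019, -0.6698, -1.7975], 'ft_force': [-3.8936, 3.8632, 1.7233], 'width': 0.0153}
```

Emit:
drive_tool:
  deltas:
    - [1, [0, 0, -0.003], [0, 0, 0]]
    - [1, [0, 0, -0.003], [0, 0, 0]]
    - [1, [0, 0, -0.003], [0, 0, 0]]

```text
time: 24.33
position: [0.4157, -0.3229, 0.0294]
orientation: [3.139, 0.007, 2.625]
ft_force: [-2.7, 2.4, 1.0]
width: 0.0151
```

Run:
```python
from h import *
st(); s=snap('side','s29')
```

```text
{'time': 24.3333, 'position': [0.4157, -0.3229, 0.0294], 'orientation': [3.1387, 0.007, 2.6249], 'joints': [-0.2884, 0.3387, -0.5619, -0.002, -0.6627, -1.7975], 'ft_force': [-2.6776, 2.4134, 0.9808], 'width': 0.0151}
```

Emit:
drive_tool:
  deltas:
    - [1, [0, 0, -0.003], [0, 0, 0]]
    - [1, [0, 0, -0.005], [0, 0, 0]]
    - [1, [0, 0, -0.005], [0, 0, 0]]

```text
time: 24.63
position: [0.416, -0.3232, 0.0265]
orientation: [3.139, 0.008, 2.626]
ft_force: [-8.8, 7.6, 25.4]
width: 0.0157
```

Run:
```python
from h import *
st(); s=snap('side','s30')
a=load('s28')['img'];b=load('s29')['img'];c=s['img']
f=lambda i:cv2.resize(i[240:360,215:345],None,fx=3,fy=3,interpolation=cv2.INTER_CUBIC)
cv2.imwrite('pics/c30.png',np.hstack([f(a),f(c)]))
print(cv2.absdiff(a,c)[300:360,230:340].mean(),cv2.absdiff(a,b)[300:360,230:340].mean())
```

```text
{'time': 24.6333, 'position': [0.416, -0.3232, 0.0265], 'orientation': [3.1392, 0.008, 2.626], 'joints': [-0.2882, 0.3432, -0.5647, -0.0009, -0.6545, -1.7975], 'ft_force': [-8.7862, 7.6028, 25.3502], 'width': 0.0157}
1.876969696969697 1.5823232323232324
```

View pics/c30.png

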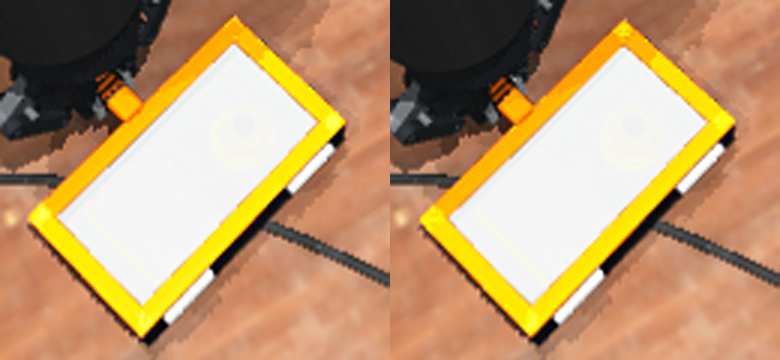

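The force jumped to 25 N at the stop and the front edge moved down: the lid is on its seat. Easing off, opening and withdrawing.

Emit:
drive_tool:
  deltas:
    - [1, [0, 0, 0], [0, 0, 0]]
    - [0.3, [0, 0, 0], [0, 0, 0]]
    - [-0.2, [0, 0, 0], [0, 0, 0]]
    - [-0.3, [0, 0, 0], [0, 0, 0]]
    - [-0.3, [0, 0, 0.02], [0, 0, 0]]
    - [-0.3, [0, 0, 0.05], [0, 0, 0]]
    - [-0.3, [0, 0, 0.09], [0, 0, 0]]
    - [-0.3, [0, 0.02, 0.13], [0, 0, 0]]
    - [-0.3, [0, 0.04, 0.17], [0, 0, 0]]
    - [-0.3, [0, 0.06, 0.2], [0, 0, 0]]
    - [-0.3, [0, 0.06, 0.2], [0, 0, 0]]

```text
time: 25.6
position: [0.4194, -0.2626, 0.234]
orientation: [3.137, 0.02, 2.628]
ft_force: [1.5, -0.5, 0.3]
width: 0.0554
```

Run:
```python
from h import *
st(); c=snap('wrist','w31'); s=snap('side','s31')
cv2.imwrite('pics/c31.png',cv2.resize(s['img'][140:360,200:420],None,fx=2.6,fy=2.6,interpolation=cv2.INTER_CUBIC))
```

```text
{'time': 25.6, 'position': [0.4194, -0.2626, 0.234], 'orientation': [3.1368, 0.0199, 2.6279], 'joints': [-0.1594, 0.0441, -0.3855, 0.0027, -1.1209, -1.9262], 'ft_force': [1.4749, -0.4639, 0.2546], 'width': 0.0554}
```

View pics/w31.png

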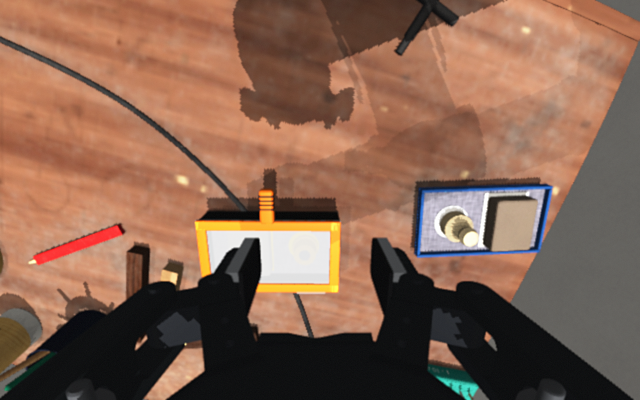

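View pics/c31.png

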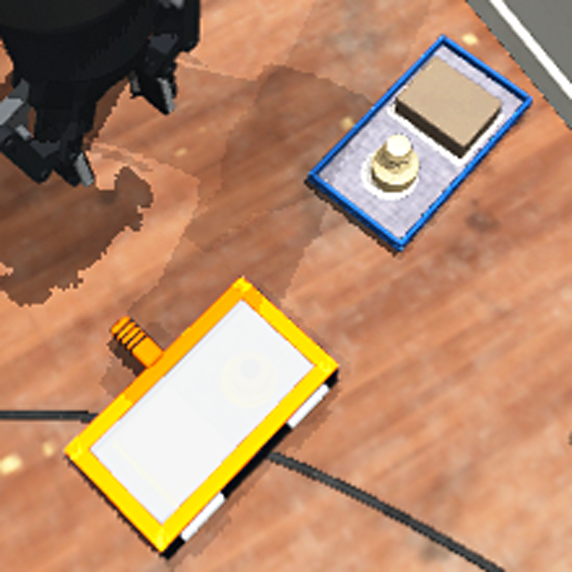

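Run:
```python
from h import *
c=load('w31')
cv2.imwrite('pics/w31z.png',cv2.resize(c['img'][170:310,180:360],None,fx=4.2,fy=4.2,interpolation=cv2.INTER_CUBIC))
```

```text
(no output)
```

View pics/w31z.png

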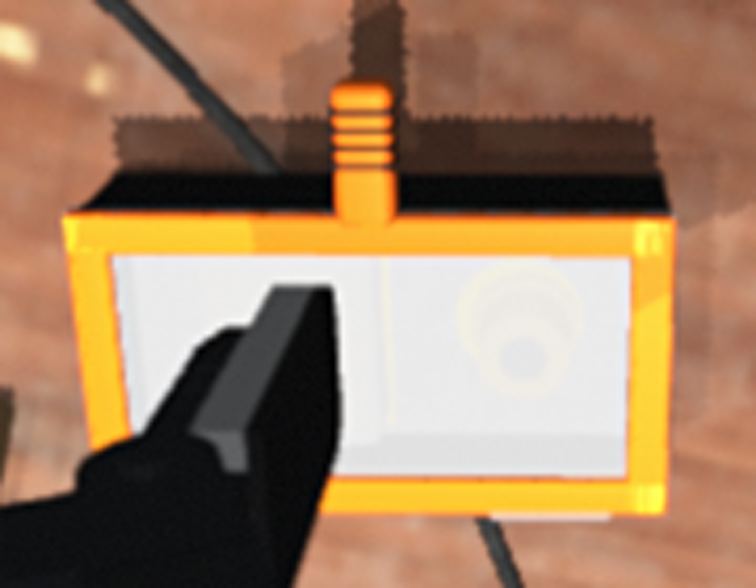

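It looks shut, but 0.06 rad is only about 6 mm at the front edge. To be sure, I press down on the tab from above with closed fingers until force rises.

Emit:
drive_tool:
  deltas:
    - [1, [0, -0.03, -0.02], [0, 0, 0]]
    - [1, [0, -0.062, -0.05], [0, 0, 0]]
    - [1, [0, -0.062, -0.09], [0, 0, 0]]
    - [1, [0, -0.062, -0.125], [0, 0, 0]]
    - [1, [0, -0.062, -0.15], [0, 0, 0]]
    - [1, [0, -0.062, -0.155], [0, 0, 0]]
    - [1, [0, -0.062, -0.155], [0, 0, 0]]

```text
time: 26.28
position: [0.4156, -0.3246, 0.0709]
orientation: [3.139, 0.007, 2.627]
ft_force: [-0.7, 0.5, 0.8]
width: -0.0002
```

Run:
```python
from h import *
st()
```

```text
{'time': 26.2833, 'position': [0.4156, -0.3246, 0.0709], 'orientation': [3.1388, 0.007, 2.627], 'joints': [-0.2916, 0.2794, -0.521, -0.0017, -0.763, -1.7925], 'ft_force': [-0.7325, 0.4876, 0.8459], 'width': -0.0002}
```

Emit:
drive_tool:
  deltas:
    - [1, [0.004, 0, -0.006], [0, 0, 0]]
    - [1, [0.004, 0, -0.009], [0, 0, 0]]
    - [1, [0.004, 0, -0.011], [0, 0, 0]]
    - [1, [0.004, 0, -0.011], [0, 0, 0]]

```text
time: 26.62
position: [0.4201, -0.3246, 0.0604]
orientation: [3.138, 0.008, 2.627]
ft_force: [0.1, 0.2, -0.5]
width: 0.0004
```

Run:
```python
from h import *
st()
```

```text
{'time': 26.6167, 'position': [0.4201, -0.3246, 0.0604], 'orientation': [3.1385, 0.0083, 2.6273], 'joints': [-0.2891, 0.2985, -0.5244, -0.0017, -0.7392, -1.7948], 'ft_force': [0.1026, 0.1867, -0.4641], 'width': 0.0004}
```

Emit:
drive_tool:
  deltas:
    - [1, [0, 0, -0.002], [0, 0, 0]]
    - [1, [0, 0, -0.004], [0, 0, 0]]
    - [1, [0, 0, -0.004], [0, 0, 0]]

```text
time: 26.87
position: [0.4207, -0.3248, 0.0575]
orientation: [3.138, 0.01, 2.628]
ft_force: [-0.3, 3.0, 6.4]
width: -0.0003
```

Run:
```python
from h import *
st()
```

```text
{'time': 26.8667, 'position': [0.4207, -0.3248, 0.0575], 'orientation': [3.1385, 0.0099, 2.6278], 'joints': [-0.2889, 0.3027, -0.5275, -0.0013, -0.7303, -1.7948], 'ft_force': [-0.3454, 2.996, 6.4311], 'width': -0.0003}
```

Contact at z = 0.0575, exactly the tab-top height for a shut lid. One slightly firmer press, then retreat.

Emit:
drive_tool:
  deltas:
    - [1, [0, 0, -0.002], [0, 0, 0]]
    - [1, [0, 0, -0.002], [0, 0, 0]]

```text
time: 27.03
position: [0.4208, -0.3248, 0.0572]
orientation: [3.139, 0.011, 2.629]
ft_force: [-5.6, 5.1, 15.8]
width: 0.0001
```

Run:
```python
from h import *
st()
```

```text
{'time': 27.0333, 'position': [0.4208, -0.3248, 0.0572], 'orientation': [3.1387, 0.0107, 2.6286], 'joints': [-0.2886, 0.3026, -0.5286, -0.0007, -0.7284, -1.7947], 'ft_force': [-5.5591, 5.1166, 15.8023], 'width': 0.0001}
```

Emit:
drive_tool:
  deltas:
    - [1, [0, 0, 0.03], [0, 0, 0]]
    - [1, [0, 0, 0.07], [0, 0, 0]]
    - [1, [-0.02, 0.03, 0.11], [0, 0, 0]]
    - [1, [-0.03, 0.05, 0.15], [0, 0, 0]]
    - [1, [-0.03, 0.05, 0.18], [0, 0, 0]]
    - [1, [-0.03, 0.05, 0.18], [0, 0, 0]]
    - [1, [-0.03, 0.05, 0.18], [0, 0, 0]]
    - [1, [-0.03, 0.05, 0.18], [0, 0, 0]]

```text
time: 27.7
position: [0.3909, -0.2746, 0.2378]
orientation: [3.138, 0.013, 2.629]
ft_force: [-0.4, -0.5, -1.4]
width: -0.0001
```

Run:
```python
from h import *
st(); c=snap('wrist','w33'); s=snap('side','s33')
cv2.imwrite('pics/c33.png',np.hstack([c['img'][120:400,150:500],cv2.resize(s['img'][140:360,200:420],None,fx=1.27,fy=280/220)]))
```

```text
{'time': 27.7, 'position': [0.3909, -0.2746, 0.2378], 'orientation': [3.1377, 0.0126, 2.6288], 'joints': [-0.199, 0.0155, -0.4052, 0.0002, -1.137, -1.8846], 'ft_force': [-0.4143, -0.4612, -1.4413], 'width': -0.0001}
```

View pics/c33.png

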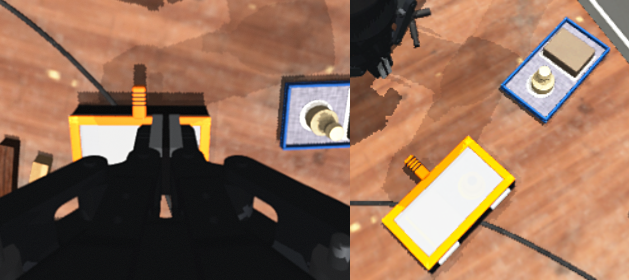

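Lid is shut, the tray kit is in place, and the gripper is clear of everything. Handing in.

Run:
```python
from h import *
print(manip.finish_job())
```

```text
the job is handed in; nothing more can be done
None
```

Both kits are packed and the job is handed in at about 28 s. I swung the lid up by its tab and put the grey block and bush in the case. The turned part and brown block went in the tray. I then shut the lid, pressed down on the tab and moved the gripper clear.

- **Placing:** before the lid was shut, camera rays put every piece within about 5 mm of its outline's centre. The blocks were square to within about 0.07 rad and everything looked upright. The top, side and wrist cameras differed by 2–4 mm throughout, well inside the tolerances.
- **Lid:** when I pressed on the tab, contact came at z = 0.0575 m, the computed height for a fully shut lid. It held there at about 16 N.
- **After shutting:** the two tray pieces were still in place, and the case pieces showed only faintly through the lid. I did not measure any of them again.
- **Forces:** the highest reading I saw was about 25 N in z, when pressing the lid onto its seat.

No check failed.

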